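# Seat two test coupons in the thickness rack

### The job

Sort the two metal test coupons by thickness: take each out of the stand and stand it upright in the narrowest slot of the rack that it goes into, centred along the slot and fully down on the slot's floor, then let go. The slots sit a little off their marks, so feel for them gently and do not force a coupon against the rack; leave the other things on the bench as they are.

Things in the scene. Friction and masses are not known exactly. Their poses are not given: they have to be found in the camera images.
- rack: Fixed thickness rack: aluminium rail 62x196x12 mm along its y with three grey slot cassettes, slots narrowing from +y to -y. Origin: centre of its underside, z up. Slots run along the rack's x, 44 mm long, ends open, floor 18 mm and flat jaw tops 42 mm above the origin. Each cassette is clamped up to 8 mm off its mark along y, each differently, unmeasured: see or feel for it. Over 40 N damages it.
- slot_wide (a point): Mark of the 15.6 mm wide slot, at rack y +59 mm, at the height of the jaw tops; the true slot centre lies somewhere within 8 mm of it along the rack's y. Jaws beside each slot are 14 mm thick, edges rounded 1.5 mm. Axes as the rack's.
- slot_middle (a point): Mark of the 12.6 mm wide slot, at rack y 0, likewise up to 8 mm off.
- slot_narrow (a point): Mark of the 9.6 mm wide slot, at rack y -59 mm, likewise up to 8 mm off.
- coupon_thin: Bare metal plate, 76 mm long (its x), 8 mm thick (its y), 50 mm tall (its z), long edges rounded 1.5 mm, about 0.09 kg. Origin: centre of its lower edge face. It starts upright in one of the stand's two channels; its narrowest slot is the narrow one (9.6 mm).
- coupon_thick: The same but 14 mm thick, about 0.15 kg; its narrowest slot is the wide one (15.6 mm). Starts in the other channel.
- stand: Fixed dark steel stand, 66x150 mm, 6 mm base, two shallow channels 18 mm wide along its x at y -40 and +40 mm, lips 50 mm long rising to 20 mm above the bench. Origin: centre of its underside. The coupons stand loosely in the channels, their x along the stand's x, lower edges 6 mm above the bench.
- vial: Bystander: small capped vial, 37 mm across, 85 mm tall, standing behind the rack. Origin: centre of the underside.
- cap: Bystander: loose bottle cap, 53 mm across, 26 mm high.
- timer: Bystander: round kitchen-type timer, 68 mm across, 47 mm high, behind and between rack and stand.
- cup: Bystander: cup, 65 mm across, 88 mm tall, at the right.
Things that resemble listed ones, but are neither listed nor needed, are in the scene too. Leave any yellow look-alike of the coupon_thin alone. What is shaped like the coupon_thick but red is not meant.

How it is judged:
By the outcome, as a careful person would: the job done as asked, in the order asked, and still so for the second after the job is handed in, with the robot touching nothing.
It also fails if it takes over 58 s, if anything falls off the work surface, if the arm or the gripper's body presses on something with over 40 N, if the wrist force passes 120 N, or if a joint passes its speed limit or range.

### The arm

A 7-joint arm with a two-finger parallel gripper is mounted at the origin on a cart in front of the work surface, level with it; the furniture and walls round the work are solid. World frame = base frame: x ahead of the robot, y to its left, z up, the work surface at z = 0. Lengths are in m, angles in rad, forces in N, time in s.
With the tool pointing down it reaches from about 0.35 to 0.775 m from the base axis. Payload 3.1 kg.
Tool frame: the origin (TCP) lies between the finger pads; the fingertips stand 8 mm ahead of it and the grasp point (between the pads) lies 11 mm behind it; z points along the fingers, y is the direction in which the jaws open and shut (so a half turn about z gives the same grasp; the last joint's range is limited). The gripper opens to 85 mm and grips with 20 to 120 N. Pads are 22 mm wide; open, the fingers measure 114 mm over their backs; the gripper's body (76 mm by 85 mm) begins 54 mm behind the grasp point. The pads swing forward as they close: fully open they stand 13 mm farther back than shut.
Start: joints at [1.26, 0.311, 0.014, 1.512, -0.004, 1.319, -0.027], TCP at [0.146, -0.53, 0.239] pointing down, gripper open.
Joint ranges: [-2.7, 2.7], [-0.3, 1.91], [-1.27, 1.3], [0.12, 2.57], [-1.44, 4.58], [0.2, 2.03], [-3.05, 3.05]. Speed limits (rad/s): [2.79, 2.79, 3.14, 3.14, 3.14, 3.14, 3.14].

### API

Orientations are given as a unit quaternion [w, x, y, z].
In Python, from plant import * gives the robot as it stands. The module is installed in compiled form; this text tells all that it offers.
- The arm moves only by the tool move_arm, never from a script. Its argument "deltas" is a list of rows, each an object of numbers: "dx", "dy", "dz": the shift along the tool's x, y, z in cm; "ax", "ay", "az": the turn, a rotation vector about the tool's x, y, z in degrees. In form: [{"dx": .., "dy": .., "dz": .., "ax": .., "ay": .., "az": ..}, ...]. A call has exactly 8 rows; each row is the pose to reach, as a shift and turn from the pose measured when the call began, along the tool's axes at that moment; what a row does not reach only later rows make up. A row lasts 1/10 s, in which the tool goes at most 50 mm and 8.59 degrees, less where a joint would pass 70% of its speed; a pose out of reach is approached as far as the arm can. A call with a gripper value outside its range is refused whole. "jaw" is the closure in counts, from 0 (fully open) to 255 (shut), set as the call begins (left out, the last holds). The fingers move at their own pace and stop on an object; the grip force is fixed at half the most. Time passes only in rows, so rows that repeat a pose let the fingers close, or fill a call up. It gives the time, the measured TCP pose, the force and the opening at its end, in the units of the state.
- observe(): the state, without advancing time (a new reading comes with each control period).
- read_camera(name): name is "scene" or "top" or "wrist"; returns a dict with "color" (480x640x3 uint8, red, green, blue), "range_z" (480x640 float32, m along the optical axis (not along the pixel's ray), 0 where there is no reading), "fx", "fy", "cx", "cy" (pixels), "position" and "attitude" of the camera in the world. Camera axes: x right, y up, looking along -z (the intrinsics and any distortion apply to the point x, -y, -z); pixel columns grow to the right and rows downward; lengths in m; the calibration is good to about 2 mm. A picture is of the moment at which its call begins.
- sign_off(): hands the job in, once; it reports no verdict.
The state is a dict: "time": time; "qpos": joint angles; "joint_velocities": joint speeds; "tau": joint torques, N m; "position": TCP position; "eef_rot": TCP orientation; "contact_force": force on the tool from outside, world axes, zero at the start; "ft_torque": the same for the moment, N m; "finger_gap": opening from 0.0 (shut) to 1.0 (fully open).
Only numpy, scipy, OpenCV 4.12 (cv2) and the standard library are available. Lean on these libraries where they do the work, as an engineer would, in place of code of your own. Each camera call takes 0.05 s, during which the arm holds its last target.

## Working session

There is one attempt and no reset: what is moved stays moved. The work goes in short steps, Python scripts to look and compute and a tool call to move; the robot and the scene stay as the last step left them, time stands still between calls to the robot, and variables do not carry over. Pictures are saved under pics/ and viewed, and the job is handed in when it is done.

Besides the shell and the picture viewer there is one more tool, called after "Request:" as a command line: name --argument value ..., lists and objects as JSON in quotes. move_arm: Moves the arm, as the interface text tells. Its arguments: {"type":"object","properties":{"deltas":{"type":"array"},"jaw":{"type":"number"}},"required":["deltas"]}

```bash
mkdir -p pics
cat > h.py <<'E'
import numpy as np, cv2
from plant import *
from scipy.spatial.transform import Rotation as R
def rot(q): return R.from_quat([q[1],q[2],q[3],q[0]]).as_matrix()
def cam(n):
    c=read_camera(n); np.savez('pics/'+n+'.npz',**{k:np.array(v) for k,v in c.items()}); return c
def load(n):
    d=np.load('pics/'+n+'.npz'); return {k:d[k] for k in d.files}
def world(c):
    z=c['range_z']; v,u=np.mgrid[0:480,0:640]
    p=np.stack([(u-c['cx'])/c['fx']*z,-(v-c['cy'])/c['fy']*z,-z],-1)
    A=np.array(c['attitude']); A=A if A.shape==(3,3) else rot(A)
    w=p@A.T+np.array(c['position']); w[z==0]=np.nan; return w
def save(c,n): cv2.imwrite('pics/'+n+'.png',cv2.cvtColor(c['color'],cv2.COLOR_RGB2BGR))
E
python3 - <<'E'
from h import *
s=observe(); print(s)
for n in ['scene','top','wrist']:
    c=cam(n); save(c,n+'0'); print(n,[ (k,c[k]) for k in c if k not in('color','range_z')])
E
```

```text
{'time': 0.0, 'qpos': array([ 1.26032456,  0.31172169,  0.01397164,  1.51313099, -0.0043619 ,
        1.3191951 , -0.02718552]), 'joint_velocities': array([-0.00073284, -0.00080031,  0.00162396,  0.00084256,  0.00029734,
        0.00038276,  0.00096313]), 'tau': array([-4.58342936e-05, -3.79915559e+01,  1.46187837e-01, -2.30589777e+01,
        1.20054776e-02,  1.36983689e-02, -4.49494351e-06]), 'position': array([ 0.14586237, -0.52953455,  0.23819336]), 'eef_rot': array([-1.19125898e-03,  9.90975039e-01,  1.34041048e-01, -2.26169767e-04]), 'contact_force': array([ 0.12353141, -0.01327217,  0.32333674]), 'ft_torque': array([-0.03090861, -0.01330892,  0.03286551]), 'finger_gap': 1.0006536538158457}
scene [('fx', 435.7549315947994), ('fy', 435.7549315947994), ('cx', 322.8080230796), ('cy', 234.5035625324307), ('position', array([-0.0608278 ,  0.42172043,  0.58865386])), ('attitude', array([-0.36711811, -0.19454896,  0.40410845,  0.81490574]))]
top [('fx', 575.3896128565771), ('fy', 575.3896128565771), ('cx', 317.6661556562635), ('cy', 235.26864734388846), ('position', array([ 0.40683146, -0.07067247,  1.23450015])), ('attitude', array([-0.70258097, -0.03831619,  0.01944261,  0.71030545]))]
wrist [('fx', 403.5413944217309), ('fy', 403.5413944217309), ('cx', 319.35625683670287), ('cy', 238.90371211359377), ('position', array([ 0.22052953, -0.50983516,  0.37280315])), ('attitude', array([ 0.78581692, -0.1220775 ,  0.09405781, -0.59895074]))]
```

View pics/scene0.png

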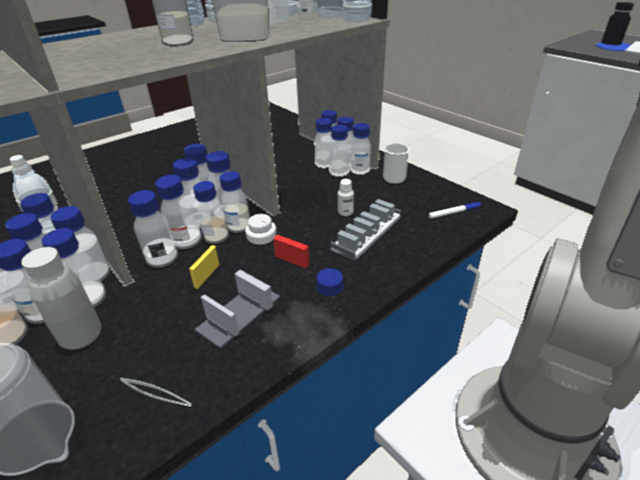

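View pics/top0.png

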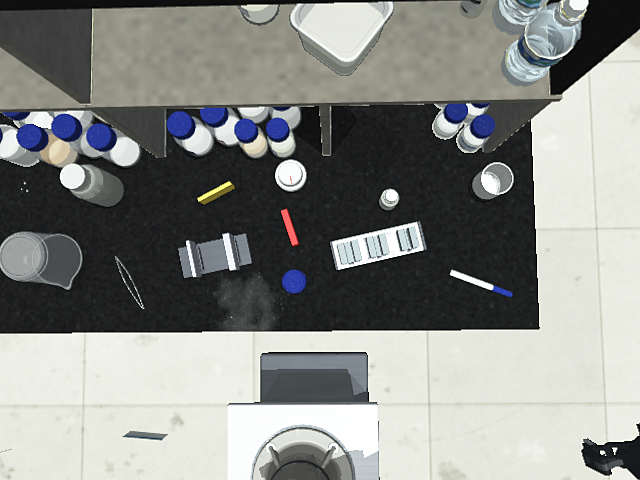

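View pics/wrist0.png

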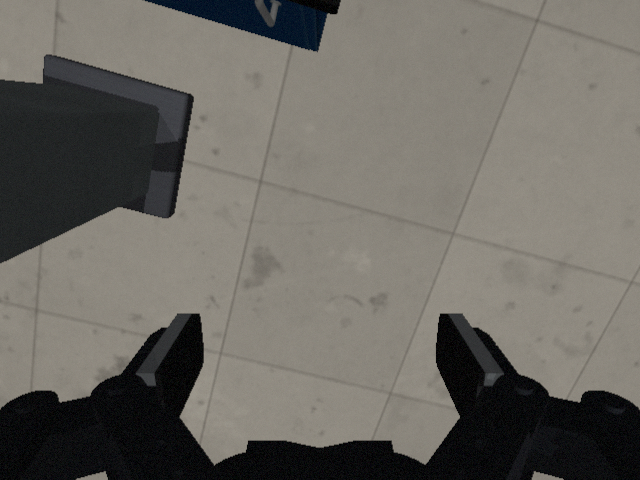

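Run:
```python
from h import *
t=load('top');im=cv2.cvtColor(t['color'],cv2.COLOR_RGB2BGR)
a=cv2.resize(im[215:275,325:435],None,fx=7,fy=7,interpolation=cv2.INTER_CUBIC)[:290*2]
cv2.imwrite('pics/c1.png',cv2.resize(im[215:280,325:435],(770,455),interpolation=cv2.INTER_CUBIC))
cv2.imwrite('pics/c2.png',cv2.resize(im[175:285,170:310],(770,595),interpolation=cv2.INTER_CUBIC))
s=load('scene');im=cv2.cvtColor(s['color'],cv2.COLOR_RGB2BGR)
cv2.imwrite('pics/c3.png',cv2.resize(im[190:350,180:410],(800,556),interpolation=cv2.INTER_CUBIC))
w=world(t)
for (u,v) in [(193,258),(231,252),(183,278),(185,240),(222,255),(290,227),(216,192),(349,252),(376,246),(404,238),(335,265),(420,228),(300,300)]:
    print(u,v,w[v,u].round(4))
```

```text
193 258 [0.4599 0.2195 0.0491]
231 252 [0.4711 0.1391 0.0567]
183 278 [0.4193 0.2525 0.0013]
185 240 [ 0.5014  0.2496 -0.0012]
222 255 [0.4678 0.1683 0.0021]
290 227 [0.5219 0.0177 0.0498]
216 192 [0.5976 0.1725 0.0478]
349 252 [ 0.4704 -0.1046  0.0182]
376 246 [ 0.4822 -0.1615  0.021 ]
404 238 [ 0.4971 -0.2184  0.0391]
335 265 [ 0.4431 -0.0746  0.0238]
420 228 [ 0.5197 -0.2556  0.0155]
300 300 [ 0.3698  0.0011 -0.003 ]
```

View pics/c1.png

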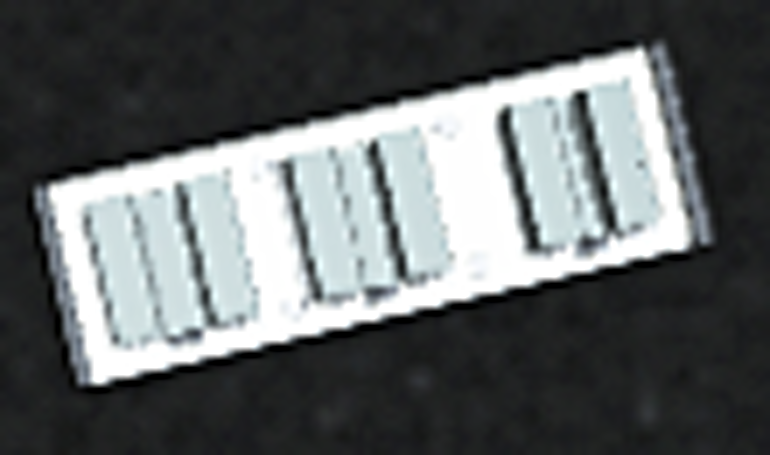

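View pics/c2.png

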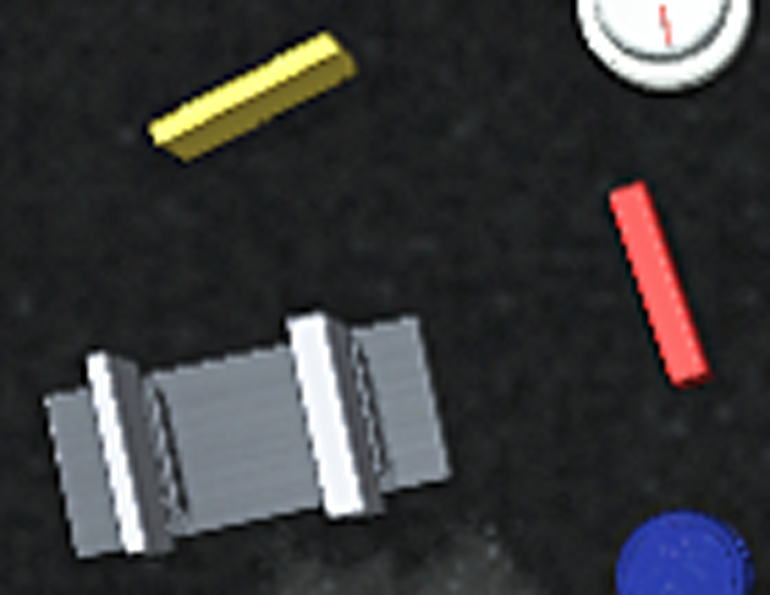

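View pics/c3.png

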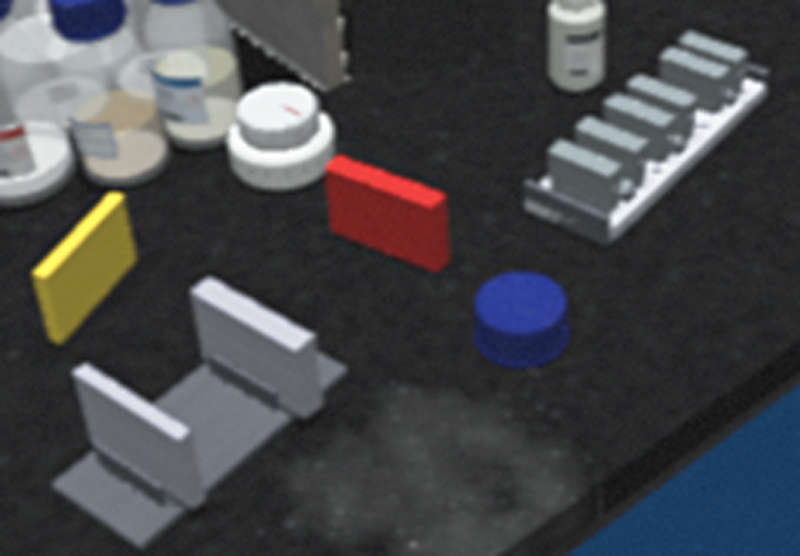

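Run:
```python
from h import *
c=load('wrist'); s=observe()
A=rot(c['attitude']);T=rot(s['eef_rot']);print((T.T@A).round(3), (T.T@(c['position']-s['position'])).round(4))
print(T.round(3))
# rough rectangles
t=load('top'); w=world(t); 
hsv=cv2.cvtColor(t['color'],cv2.COLOR_RGB2HSV)
m=(hsv[...,2]>90); 
for name,(u0,u1,v0,v1) in dict(rack=(326,430,218,275),stand=(172,255,228,280)).items():
    mm=np.zeros_like(m); mm[v0:v1,u0:u1]=m[v0:v1,u0:u1]
    v,u=np.nonzero(mm); r=cv2.minAreaRect(np.stack([u,v],1).astype(np.float32)); b=cv2.boxPoints(r); print(name,r)
    A=rot(t['attitude']);P=t['position']; h={'rack':.012,'stand':.006}[name]
    for q in list(b)+[np.array(r[0])]:
        d=A@np.array([(q[0]-t['cx'])/t['fx'],-(q[1]-t['cy'])/t['fy'],-1]); print(q.round(1),(P+d*(h-P[2])/d[2]).round(4))
```

```text
[[-0.001  0.953  0.304]
 [ 1.     0.001  0.   ]
 [-0.     0.304 -0.953]] [ 0.0772  0.0004 -0.1344]
[[ 0.964  0.266 -0.001]
 [ 0.266 -0.964  0.002]
 [-0.    -0.002 -1.   ]]
rack ((377.7244567871094, 245.2285614013672), (29.83190155029297, 92.77774810791016), 76.89079284667969)
[329.2 241.2] [ 0.4941 -0.0629  0.012 ]
[419.5 220.2] [ 0.5367 -0.2555  0.012 ]
[426.3 249.2] [ 0.4747 -0.2683  0.012 ]
[335.9 270.3] [ 0.4322 -0.0765  0.012 ]
[377.7 245.2] [ 0.4844 -0.1659  0.012 ]
stand ((214.27792358398438, 254.08035278320312), (37.940589904785156, 69.7216567993164), 79.5625228881836)
[176.6 241.7] [0.4973 0.266  0.006 ]
[245.1 229.1] [0.5228 0.1177 0.006 ]
[252.  266.4] [0.4424 0.1029 0.006 ]
[183.4 279.1] [0.417  0.2504 0.006 ]
[214.3 254.1] [0.4698 0.1842 0.006 ]
```

Request:
move_arm --deltas '[{"dx": 4, "dy": -2.6, "dz": 0.5, "ax": 0, "ay": 0, "az": 1}, {"dx": 8, "dy": -5.3, "dz": 1, "ax": 0, "ay": 0, "az": 2}, {"dx": 12, "dy": -8, "dz": 1.5, "ax": 0, "ay": 0, "az": 3}, {"dx": 16, "dy": -10.7, "dz": 2, "ax": 0, "ay": 0, "az": 3}, {"dx": 20, "dy": -13.4, "dz": 3, "ax": 0, "ay": 0, "az": 3}, {"dx": 24, "dy": -16, "dz": 4, "ax": 0, "ay": 0, "az": 3}, {"dx": 28, "dy": -18.7, "dz": 5, "ax": 0, "ay": 0, "az": 3}, {"dx": 32, "dy": -21.4, "dz": 6, "ax": 0, "ay": 0, "az": 3}]'

```text
time: 0.95
position: [0.3983, -0.2367, 0.1785]
eef_rot: [-0.001, 0.994, 0.108, -0.0]
contact_force: [1.0, -1.5, 0.3]
finger_gap: 1.002
```

Request:
move_arm --deltas '[{"dx": 3.5, "dy": -2.5, "dz": 1, "ax": 0, "ay": 0, "az": 0}, {"dx": 7, "dy": -5, "dz": 2, "ax": 0, "ay": 0, "az": 0}, {"dx": 7, "dy": -5, "dz": 2, "ax": 0, "ay": 0, "az": 0}, {"dx": 7, "dy": -5, "dz": 2, "ax": 0, "ay": 0, "az": 0}, {"dx": 7, "dy": -5, "dz": 2, "ax": 0, "ay": 0, "az": 0}, {"dx": 7, "dy": -5, "dz": 2, "ax": 0, "ay": 0, "az": 0}, {"dx": 7, "dy": -5, "dz": 2, "ax": 0, "ay": 0, "az": 0}, {"dx": 7, "dy": -5, "dz": 2, "ax": 0, "ay": 0, "az": 0}]'

```text
time: 1.75
position: [0.4556, -0.1738, 0.1587]
eef_rot: [-0.001, 0.994, 0.107, -0.0]
contact_force: [1.4, -0.0, 0.5]
finger_gap: 1.001
```

Run:
```python
from h import *
s=observe(); print(s['time'],s['position'],s['eef_rot'],s['contact_force'])
c=cam('wrist'); save(c,'wrist1'); np.savez('pics/wrist1.npz',**{k:np.array(v) for k,v in c.items()})
```

```text
1.75 [ 0.4555873  -0.17375439  0.15872351] [-5.08128356e-04  9.94270111e-01  1.06895678e-01 -3.60614376e-05] [ 1.44502194 -0.0241073   0.5101309 ]
```

View pics/wrist1.png

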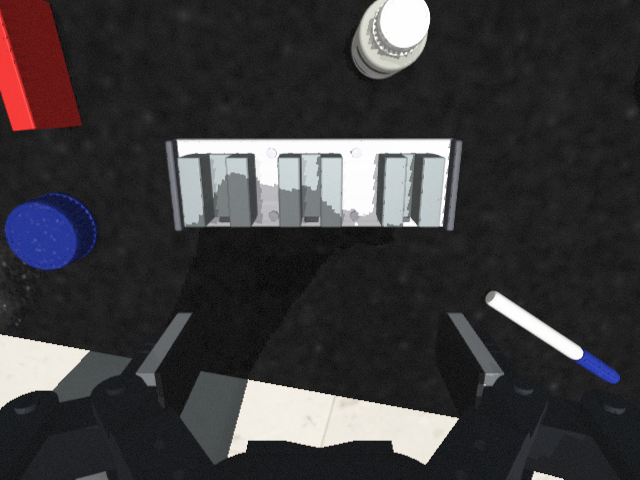

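Run:
```python
from h import *
c=load('wrist1'); im=cv2.cvtColor(c['color'],cv2.COLOR_RGB2BGR)
z=cv2.resize(im[130:240,160:320],(800,550),interpolation=cv2.INTER_CUBIC); cv2.imwrite('pics/z1.png',z)
z=cv2.resize(im[130:240,310:470],(800,550),interpolation=cv2.INTER_CUBIC); cv2.imwrite('pics/z2.png',z)
w=world(c)
for u in (190,240,290,330,394,434): print(u, np.nanmedian(w[170:215,u-4:u+5],axis=(0,1)).round(4))
for v in (165,180,195,210): print(v, im[v,175:255].sum(-1)//3)
```

```text
190 [ 0.4656 -0.0884  0.0418]
240 [ 0.4724 -0.1194  0.0417]
290 [ 0.479  -0.1502  0.0418]
330 [ 0.4844 -0.1748  0.0418]
394 [ 0.4928 -0.2143  0.0417]
434 [ 0.4983 -0.2389  0.0418]
165 [ 43  49  75 162 186 198 196 198 198 196 196 195 199 198 197 196 197 198
 198 195 197 200 196 185 146  91  66  71  71  72  72  70  72  70  79 133
 174 178 199 202 202 202 201 202 205 201 202 202 206 199 169 171 196 204
 203 204 206 204 206 205 206 207 205 204 205 206 204 206 208 207 202 172
 137  69  71  67  66  71  75 100]
180 [102  68  49  50  89 177 197 196 197 196 195 195 196 195 195 195 198 197
 198 197 199 195 196 198 193 107 115  68  69  70  69  72  70  69  68  72
 109 174 177 200 203 200 202 201 203 202 193 124 135 160 123 117 110 123
 123 127 128 126 127 128 126 124 126 124 129 125 127 129 123 127 126 120
 106  92  62  67  66  66  62  65]
195 [135 119  94  52  51  60 122 181 191 192 195 196 194 192 197 197 195 196
 196 196 195 196 194 197 197 193 140 134  73  71  70  68  67  71  71  73
  76  93 160  99 100 113 112 123 123 128 126 123 126 125 125 125 122 111
 120 128 126 126 127 128 126 124 126 122 126 124 125 127 124 125 124 125
 124 105  90  66  63  63  66  65]
210 [123 131 130 113  81  47  46  79 175 190 196 193 193 193 192 195 195 194
 193 195 196 195 195 196 194 195 194 186 100  75  67  66  66  64  67  67
  62  68  71  87  98  99  98 103 123 125 125 122 122 123 124 122 123 121
 113 117 122 127 124 126 126 124 124 126 124 126 123 123 126 124 126 125
 123 117 100  77  66  67  64  63]
```

View pics/z1.png

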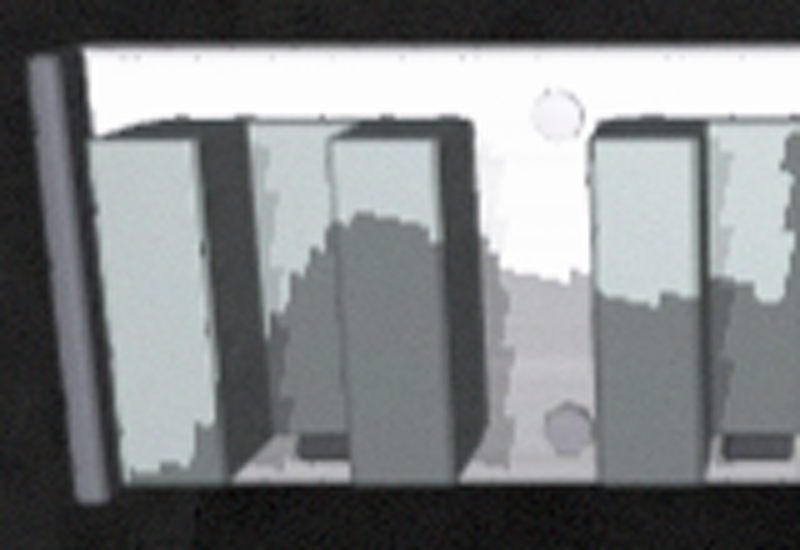

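View pics/z2.png

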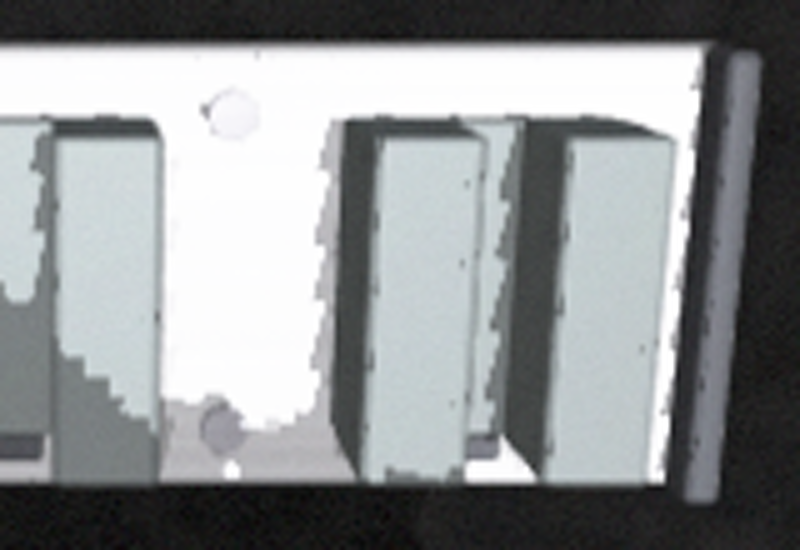

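Run:
```python
from h import *
c=load('wrist1'); w=world(c).reshape(-1,3)
# jaw tops
ok=(w[:,2]>.0385)&(w[:,2]<.046)&(w[:,0]>.42)&(w[:,0]<.56)&(w[:,1]<-.05)&(w[:,1]>-.28)
p=w[ok][:,:2]
# yaw from jaw edges: clusters by y'
best=None
for d in np.arange(9,16,.1):
    a=np.radians(d); q=p@np.array([-np.sin(a),np.cos(a)])
    h,_=np.histogram(q,bins=np.arange(-.3,0,.001)); s=(h.astype(float)**2).sum()
    if best is None or s>best[0]: best=(s,d)
print(best)
# PCA-based: mean jaw row direction using outer jaws' x-extents
for d in (best[1],12.0,12.4):
    a=np.radians(d); X=np.array([np.cos(a),np.sin(a)]);Y=np.array([-np.sin(a),np.cos(a)])
    q=p@Y; x=p@X
    print('yaw',d)
    qs=np.sort(q); g=np.nonzero(np.diff(qs)>.004)[0]; 
    lo=np.r_[qs[0],qs[g+1]]; hi=np.r_[qs[g],qs[-1]]
    J=[]
    for l,h in zip(lo,hi):
        m=(q>=l)&(q<=h)
        if m.sum()<100: continue
        xm=x[m]; fit=np.polyfit(xm,q[m],1)
        J.append((np.percentile(q[m],[1,50,99]),np.percentile(xm,[1,99]),fit[0])); print(m.sum(),J[-1][0].round(4),J[-1][1].round(4),'slope',fit[0].round(4))
# rail white edges
ok=(w[:,2]>.0095)&(w[:,2]<.0145)&(w[:,0]>.42)&(w[:,0]<.56)&(w[:,1]<-.05)&(w[:,1]>-.28)
r=cv2.minAreaRect(w[ok][:,:2].astype(np.float32)*1000); print(r)
ok=(w[:,2]>.0165)&(w[:,2]<.0195)&(w[:,0]>.42)&(w[:,0]<.56)&(w[:,1]<-.05)&(w[:,1]>-.28); print(ok.sum(),w[ok].mean(0))
```

```text
(np.float64(818784.0), np.float64(9.499999999999998))
yaw 9.499999999999998
1573 [-0.3234 -0.3158 -0.3087] [0.4304 0.4735] slope 0.0435
1598 [-0.2999 -0.2922 -0.2753] [0.4293 0.5209] slope 0.1281
1505 [-0.2602 -0.2532 -0.2461] [0.4269 0.4705] slope 0.0417
1544 [-0.2338 -0.2267 -0.2193] [0.4255 0.4692] slope 0.0423
1575 [-0.202  -0.1948 -0.1873] [0.4239 0.4676] slope 0.0448
1601 [-0.1725 -0.1656 -0.1578] [0.4227 0.4662] slope 0.0431
yaw 12.0
1573 [-0.3426 -0.3353 -0.3287] [0.4161 0.4594] slope 0.0045
1598 [-0.319  -0.3117 -0.2977] [0.4161 0.5084] slope 0.0868
1505 [-0.2792 -0.2725 -0.266 ] [0.4153 0.4591] slope 0.0021
1544 [-0.2528 -0.246  -0.2391] [0.4151 0.459 ] slope 0.003
1575 [-0.2207 -0.2141 -0.2069] [0.415  0.4588] slope 0.0056
1601 [-0.1912 -0.1848 -0.1773] [0.415  0.4587] slope 0.0039
yaw 12.4
1573 [-0.3456 -0.3383 -0.3318] [0.4138 0.4571] slope -0.0018
1598 [-0.3221 -0.3147 -0.3013] [0.4139 0.5063] slope 0.0802
1505 [-0.2823 -0.2755 -0.2691] [0.4134 0.4572] slope -0.0042
1544 [-0.2558 -0.249  -0.2421] [0.4134 0.4573] slope -0.0033
1575 [-0.2238 -0.2171 -0.2099] [0.4135 0.4573] slope -0.0007
1601 [-0.1942 -0.1878 -0.1804] [0.4137 0.4574] slope -0.0023
((502.3710021972656, -158.8363800048828), (103.12618255615234, 191.18405151367188), 12.16830062866211)
3170 [ 0.4802102  -0.15338643  0.01779864]
```

Request:
move_arm --deltas '[{"dx": 0.7, "dy": -4.3, "dz": -0.5, "ax": 0, "ay": 0, "az": 0}, {"dx": 1.5, "dy": -8.7, "dz": -1, "ax": 0, "ay": 0, "az": 0}, {"dx": 2.2, "dy": -13, "dz": -1, "ax": 0, "ay": 0, "az": 1}, {"dx": 3, "dy": -17.4, "dz": -1, "ax": 0, "ay": 0, "az": 1}, {"dx": 3.8, "dy": -21.7, "dz": -1, "ax": 0, "ay": 0, "az": 1}, {"dx": 4.5, "dy": -26, "dz": -1, "ax": 0, "ay": 0, "az": 1}, {"dx": 5.3, "dy": -30.4, "dz": -1, "ax": 0, "ay": 0, "az": 1}, {"dx": 6, "dy": -34.7, "dz": -1, "ax": 0, "ay": 0, "az": 1}]'

```text
time: 2.6
position: [0.4403, 0.1798, 0.1694]
eef_rot: [-0.0, 0.995, 0.098, 0.0]
contact_force: [1.3, 0.2, -0.8]
finger_gap: 0.999
```

Request:
move_arm --deltas '[{"dx": 0.5, "dy": -2.5, "dz": 0}, {"dx": 0.5, "dy": -2.5, "dz": 0}, {"dx": 0.5, "dy": -2.5, "dz": 0}, {"dx": 0.5, "dy": -2.5, "dz": 0}, {"dx": 0.5, "dy": -2.5, "dz": 0}, {"dx": 0.5, "dy": -2.5, "dz": 0}, {"dx": 0.5, "dy": -2.5, "dz": 0}, {"dx": 0.5, "dy": -2.5, "dz": 0}]'

```text
validation failed for argument at $.de...
```

```bash
cat > look.py <<'E'
from h import *
import sys
n=sys.argv[1]
s=observe(); print(s['time'],s['position'].round(4),s['eef_rot'].round(4),s['contact_force'].round(1),s['finger_gap'])
c=cam('wrist'); save(c,n); np.savez('pics/'+n+'.npz',**{k:np.array(v) for k,v in c.items()})
E
python3 look.py wrist2
```

```text
2.6 [0.4403 0.1798 0.1694] [-5.000e-04  9.952e-01  9.810e-02  5.000e-04] [ 1.3  0.2 -0.8] 0.9994923158915734
```

View pics/wrist2.png

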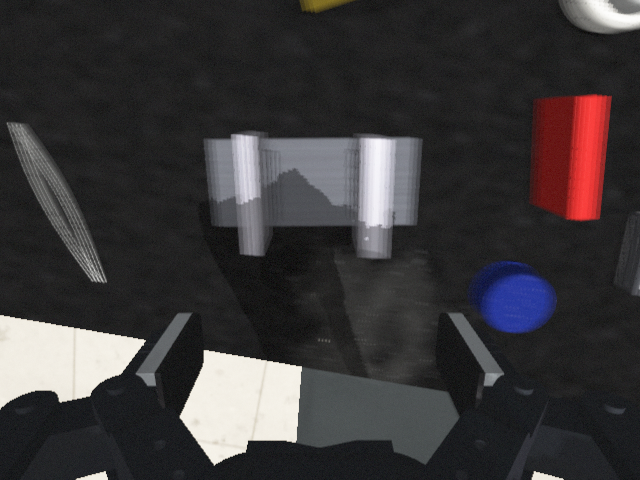

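```bash
python3 look.py wrist3
python3 - <<'E'
from h import *
c=load('wrist3'); w=world(c).reshape(-1,3)
ok=(w[:,2]>.053)&(w[:,2]<.061)&(w[:,0]>.40)&(w[:,0]<.54)&(w[:,1]<.27)&(w[:,1]>.08)
for lo,hi in ((.18,.27),(.08,.18)):
    m=ok&(w[:,1]>lo)&(w[:,1]<hi); r=cv2.minAreaRect(w[m][:,:2].astype(np.float32)*1000); print(m.sum(),r, np.median(w[m],0).round(4), w[m].mean(0).round(4), np.percentile(w[m][:,2],[5,50,95]).round(4))
    q=w[m][:,:2]-w[m][:,:2].mean(0); U,S,V=np.linalg.svd(q,full_matrices=False); v=V[0]*np.sign(V[0][0]); print('yaw',np.degrees(np.arctan2(v[1],v[0])), np.ptp(q@V.T,axis=0))
b=(w[:,2]>.004)&(w[:,2]<.0085)&(w[:,0]>.40)&(w[:,0]<.54)&(w[:,1]<.3)&(w[:,1]>.08); print('base',cv2.minAreaRect(w[b][:,:2].astype(np.float32)*1000), np.median(w[b],0))
E
```

```text
2.65 [0.4383 0.1902 0.1702] [-0.0053  0.9946  0.104   0.0012] [0.2 6.8 0.6] 1.000933758488351
1527 ((457.02459716796875, 223.55841064453125), (76.00303649902344, 8.190526008605957), 11.834657669067383) [0.4595 0.2238 0.0557] [0.4587 0.2237 0.0556] [0.0544 0.0557 0.0567]
yaw 11.791644504996944 [0.07600716 0.00819854]
2684 ((470.19732666015625, 144.7183837890625), (76.19214630126953, 14.430975914001465), 11.928095817565918) [0.473  0.1455 0.0557] [0.4721 0.1454 0.0557] [0.0544 0.0557 0.0569]
yaw 11.815262137705583 [0.07618152 0.01445471]
base ((463.3807678222656, 184.13980102539062), (75.48995971679688, 150.99327087402344), 10.1858491897583) [0.46644187 0.18852395 0.0057844 ]
```

View pics/wrist3.png

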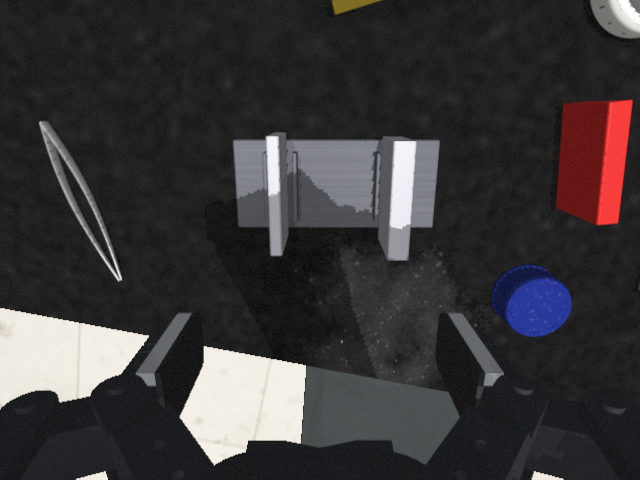

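Request:
move_arm --deltas '[{"dx": 0.6, "dy": -0.7, "dz": 1, "ax": 0, "ay": 0, "az": 0}, {"dx": 1.3, "dy": -1.5, "dz": 2, "ax": 0, "ay": 0, "az": 0}, {"dx": 2, "dy": -2.3, "dz": 3, "ax": 0, "ay": 0, "az": 0}, {"dx": 2.5, "dy": -2.9, "dz": 4, "ax": 0, "ay": 0, "az": 0}, {"dx": 2.5, "dy": -2.9, "dz": 5, "ax": 0, "ay": 0, "az": 0}, {"dx": 2.5, "dy": -2.9, "dz": 5, "ax": 0, "ay": 0, "az": 0}, {"dx": 2.5, "dy": -2.9, "dz": 5, "ax": 0, "ay": 0, "az": 0}, {"dx": 2.5, "dy": -2.9, "dz": 5, "ax": 0, "ay": 0, "az": 0}]'

```text
time: 3.5
position: [0.4574, 0.2201, 0.1206]
eef_rot: [-0.004, 0.995, 0.104, 0.001]
contact_force: [0.6, -0.2, -1.0]
finger_gap: 1.001
```

```bash
cat > coup.py <<'E'
from h import *
import sys
c=load(sys.argv[1]); w=world(c).reshape(-1,3)
ok=(w[:,2]>.053)&(w[:,2]<.061)&(w[:,0]>.40)&(w[:,0]<.54)&(w[:,1]<.27)&(w[:,1]>.08)
for lo,hi in ((.18,.27),(.08,.18)):
    m=ok&(w[:,1]>lo)&(w[:,1]<hi)
    if m.sum()<50: continue
    r=cv2.minAreaRect(w[m][:,:2].astype(np.float32)*1000); print(m.sum(),r)
    q=w[m][:,:2]-w[m][:,:2].mean(0); U,S,V=np.linalg.svd(q,full_matrices=False); v=V[0]*np.sign(V[0][0]); print('yaw',np.degrees(np.arctan2(v[1],v[0])))
s=observe(); T=rot(s['eef_rot']); print('tilt of z',T[:,2].round(4),'yaw',np.degrees(np.arctan2(T[1,0],T[0,0])))
E
python3 look.py wrist4; python3 coup.py wrist4
```

```text
3.5 [0.4574 0.2201 0.1206] [-0.0035  0.9946  0.104   0.001 ] [ 0.6 -0.2 -1. ] 1.0007923494862734
2001 ((456.92236328125, 223.7347412109375), (76.34635925292969, 7.7903361320495605), 11.410294532775879)
yaw 11.682290699496807
3238 ((473.69989013671875, 145.58941650390625), (69.79510498046875, 15.07938003540039), 12.006227493286133)
yaw 12.182955320913573
tilt of z [ 0.0017  0.0074 -1.    ] yaw 11.946275825879669
```

View pics/wrist4.png

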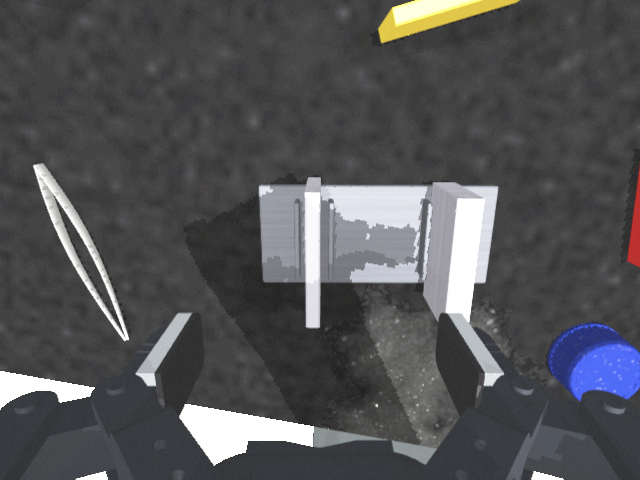

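Request:
move_arm --deltas '[{"dx": 0, "dy": -0.3, "dz": 1.5, "ax": -0.4, "ay": -0.2, "az": 0.2}, {"dx": 0, "dy": -0.3, "dz": 3, "ax": -0.4, "ay": -0.2, "az": 0.2}, {"dx": 0, "dy": -0.3, "dz": 4.5, "ax": -0.4, "ay": -0.2, "az": 0.2}, {"dx": 0, "dy": -0.3, "dz": 6, "ax": -0.4, "ay": -0.2, "az": 0.2}, {"dx": 0, "dy": -0.3, "dz": 7.3, "ax": -0.4, "ay": -0.2, "az": 0.2}, {"dx": 0, "dy": -0.3, "dz": 7.9, "ax": -0.4, "ay": -0.2, "az": 0.2}, {"dx": 0, "dy": -0.3, "dz": 7.9, "ax": -0.4, "ay": -0.2, "az": 0.2}, {"dx": 0, "dy": -0.3, "dz": 7.9, "ax": -0.4, "ay": -0.2, "az": 0.2}]'

```text
time: 4.35
position: [0.4573, 0.224, 0.0421]
eef_rot: [-0.0, 0.995, 0.102, 0.0]
contact_force: [0.2, -0.5, 0.2]
finger_gap: 1.002
```

```bash
python3 look.py wrist5; python3 coup.py wrist5
```

```text
4.35 [0.4573 0.224  0.0421] [-1.000e-04  9.947e-01  1.024e-01  2.000e-04] [ 0.2 -0.5  0.2] 1.0021071529688932
5643 ((458.4330139160156, 224.80517578125), (84.01343536376953, 68.78138732910156), 67.911376953125)
yaw -2.9183890444541483
6396 ((481.47509765625, 157.16015625), (45.666961669921875, 55.342437744140625), 89.99934387207031)
yaw 9.766706542041662
tilt of z [ 9.e-04  5.e-04 -1.e+00] yaw 11.752574862939865
```

View pics/wrist5.png

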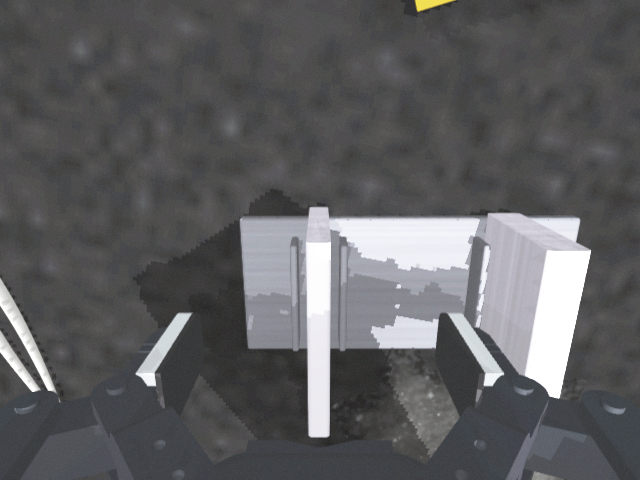

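Request:
move_arm --deltas '[{"dx": 0, "dy": 0, "dz": 0, "ax": 0, "ay": 0, "az": 0}, {"dx": 0, "dy": 0, "dz": 0, "ax": 0, "ay": 0, "az": 0}, {"dx": 0, "dy": 0, "dz": 0, "ax": 0, "ay": 0, "az": 0}, {"dx": 0, "dy": 0, "dz": 0, "ax": 0, "ay": 0, "az": 0}, {"dx": 0, "dy": 0, "dz": 0, "ax": 0, "ay": 0, "az": 0}, {"dx": 0, "dy": 0, "dz": 0, "ax": 0, "ay": 0, "az": 0}, {"dx": 0, "dy": 0, "dz": 0, "ax": 0, "ay": 0, "az": 0}, {"dx": 0, "dy": 0, "dz": 0, "ax": 0, "ay": 0, "az": 0}]' --jaw 255

```text
time: 5.2
position: [0.4577, 0.2244, 0.0426]
eef_rot: [-0.0, 0.995, 0.102, 0.001]
contact_force: [0.7, 0.5, 1.6]
finger_gap: 0.077
```

Request:
move_arm --deltas '[{"dx": 0, "dy": 0, "dz": 0, "ax": 0, "ay": 0, "az": 0}, {"dx": 0, "dy": 0, "dz": -1, "ax": 0, "ay": 0, "az": 0}, {"dx": 0, "dy": 0, "dz": -2.5, "ax": 0, "ay": 0, "az": 0}, {"dx": 0, "dy": 0, "dz": -4.5, "ax": 0, "ay": 0, "az": 0}, {"dx": 0, "dy": 0, "dz": -6.5, "ax": 0, "ay": 0, "az": 0}, {"dx": 0, "dy": 0, "dz": -8.5, "ax": 0, "ay": 0, "az": 0}, {"dx": 0, "dy": 0, "dz": -10, "ax": 0, "ay": 0, "az": 0}, {"dx": 0, "dy": 0, "dz": -10, "ax": 0, "ay": 0, "az": 0}]'

```text
time: 6.0
position: [0.459, 0.2252, 0.1451]
eef_rot: [-0.001, 0.995, 0.102, 0.003]
contact_force: [-0.1, 0.1, -1.1]
finger_gap: 0.079
```

```bash
python3 look.py wrist6
```

```text
6.0 [0.459  0.2252 0.1451] [-0.0011  0.9947  0.1024  0.0032] [-0.1  0.1 -1.1] 0.07917770359765842
```

View pics/wrist6.png

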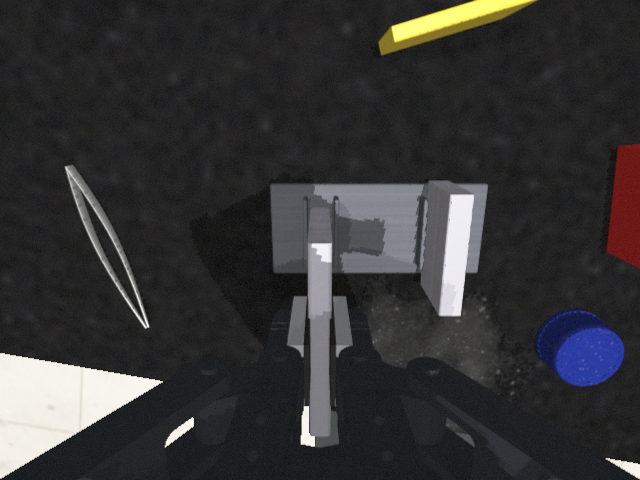

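Request:
move_arm --deltas '[{"dx": -0.4, "dy": 3, "dz": 0, "ax": 0, "ay": 0, "az": 0}, {"dx": -0.9, "dy": 7, "dz": 0, "ax": 0, "ay": 0, "az": 0}, {"dx": -1.5, "dy": 11.5, "dz": 0, "ax": 0, "ay": 0, "az": 0}, {"dx": -2, "dy": 16, "dz": 0, "ax": 0, "ay": 0, "az": 0}, {"dx": -2.6, "dy": 20.5, "dz": 0, "ax": 0, "ay": 0, "az": 0}, {"dx": -3.2, "dy": 25, "dz": 0, "ax": 0, "ay": 0, "az": 0}, {"dx": -3.7, "dy": 29.5, "dz": 0, "ax": 0, "ay": 0, "az": 0}, {"dx": -4.1, "dy": 33, "dz": 0, "ax": 0, "ay": 0, "az": 0}]'

```text
time: 6.85
position: [0.4837, -0.1105, 0.1418]
eef_rot: [-0.0, 0.995, 0.101, 0.0]
contact_force: [0.4, -0.3, -0.9]
finger_gap: 0.076
```

```bash
cat > go.py <<'E'
from h import *
import sys
s=observe(); T=rot(s['eef_rot']); p=s['position']
x,y,z,yaw=[float(v) for v in sys.argv[1:5]]
D=R.from_euler('z',yaw,degrees=True).as_matrix()@np.diag([1,-1,-1.])
print('pos',p.round(4),'yaw',np.degrees(np.arctan2(T[1,0],T[0,0])).round(2),'zaxis',T[:,2].round(4),'F',s['contact_force'].round(1),'gap',round(s['finger_gap'],3),'v',np.abs(s['joint_velocities']).max().round(3))
print('d cm',(100*T.T@(np.array([x,y,z])-p)).round(2),'rot deg',R.from_matrix(T.T@D).as_rotvec(degrees=True).round(2))
E
python3 go.py .4951 -.2256 .11 12.2
```

```text
pos [ 0.4837 -0.1105  0.1418] yaw 11.57 zaxis [ 9.e-04  8.e-04 -1.e+00] F [ 0.4 -0.3 -0.9] gap 0.076 v 0.686
d cm [-1.2  11.51  3.18] rot deg [-0.03 -0.06 -0.63]
```

Request:
move_arm --deltas '[{"dx": -0.5, "dy": 4, "dz": 0, "ax": 0, "ay": 0, "az": -0.6}, {"dx": -0.9, "dy": 8, "dz": 0.5, "ax": 0, "ay": 0, "az": -0.6}, {"dx": -1.1, "dy": 10.5, "dz": 1, "ax": 0, "ay": 0, "az": -0.6}, {"dx": -1.2, "dy": 11.5, "dz": 1.8, "ax": 0, "ay": 0, "az": -0.6}, {"dx": -1.2, "dy": 11.5, "dz": 1.8, "ax": 0, "ay": 0, "az": -0.6}, {"dx": -1.2, "dy": 11.5, "dz": 1.8, "ax": 0, "ay": 0, "az": -0.6}, {"dx": -1.2, "dy": 11.5, "dz": 1.8, "ax": 0, "ay": 0, "az": -0.6}, {"dx": -1.2, "dy": 11.5, "dz": 1.8, "ax": 0, "ay": 0, "az": -0.6}]'

```text
time: 7.65
position: [0.4956, -0.2235, 0.1242]
eef_rot: [-0.001, 0.994, 0.108, 0.001]
contact_force: [0.8, 0.2, -0.8]
finger_gap: 0.076
```

```bash
python3 look.py wrist7;python3 go.py .4951 -.2256 .11 12.2
```

```text
7.65 [ 0.4956 -0.2235  0.1242] [-5.000e-04  9.942e-01  1.077e-01  9.000e-04] [ 0.8  0.2 -0.8] 0.07597819160874862
pos [ 0.4956 -0.2239  0.1242] yaw 12.33 zaxis [ 1.6e-03  9.0e-04 -1.0e+00] F [ 0.9 -0.4 -0.8] gap 0.08 v 0.011
d cm [-0.08  0.16  1.42] rot deg [-0.03 -0.1   0.13]
```

View pics/wrist7.png

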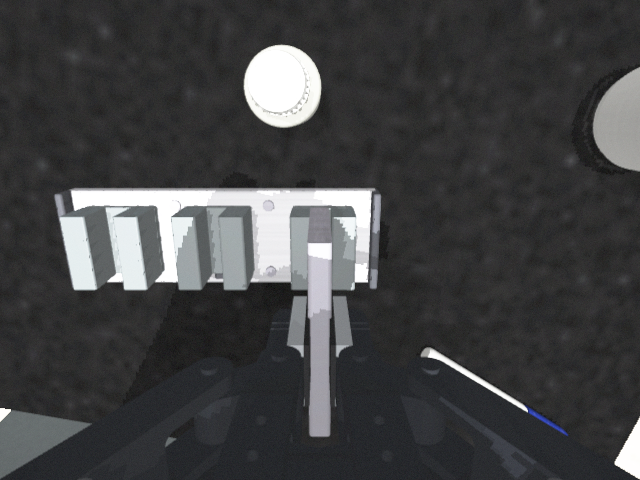

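```bash
cat > rel.py <<'E'
from h import *
import sys
c=load(sys.argv[1]); W=world(c); w=W.reshape(-1,3)
a=np.radians(12.2);X=np.array([np.cos(a),np.sin(a)]);Y=np.array([-np.sin(a),np.cos(a)])
q=w[:,:2]@Y;x=w[:,:2]@X;z=w[:,2]
m=(z>.0385)&(z<.0455)&(x>.41)&(x<.462)&(q>-.36)&(q<-.16)
qs=np.sort(q[m]); g=np.nonzero(np.diff(qs)>.003)[0]
for l,h in zip(np.r_[qs[0],qs[g+1]],np.r_[qs[g],qs[-1]]):
    k=m&(q>=l)&(q<=h)
    if k.sum()<60: continue
    print('jaw n',k.sum(),'y',np.percentile(q[k],[1,50,99]).round(4),'x',np.percentile(x[k],[1,99]).round(4),'slope',np.polyfit(x[k],q[k],1)[0].round(3))
zc=float(sys.argv[2])
u=np.tile(np.arange(640),(480,1)).ravel()
m=(abs(z-zc)<.004)&(u>290)&(u<350)&(x>.40)&(x<.49)
for lo in np.arange(.40,.49,.01):
    k=m&(x>=lo)&(x<lo+.01)
    if k.sum()>30: print('coupon x',lo.round(2),'y',np.percentile(q[k],[2,50,98]).round(4),k.sum(),'z',np.median(z[k]).round(4))
k=m; print('x ext',np.percentile(x[k],[1,99]))
s=observe();print('tcp',(s['position'][:2]@X).round(4),(s['position'][:2]@Y).round(4))
E
python3 rel.py wrist7 .137
```

```text
jaw n 1771 y [-0.3441 -0.3374 -0.3307] x [0.4145 0.4583] slope 0.004
jaw n 1301 y [-0.3172 -0.3119 -0.307 ] x [0.4146 0.4583] slope -0.011
jaw n 1853 y [-0.281  -0.2743 -0.2673] x [0.4143 0.4583] slope 0.001
jaw n 1883 y [-0.2545 -0.2481 -0.2408] x [0.4145 0.4582] slope 0.002
jaw n 1920 y [-0.2225 -0.2161 -0.2087] x [0.4149 0.4582] slope 0.003
jaw n 1948 y [-0.193  -0.1868 -0.1792] x [0.4149 0.4581] slope 0.0
coupon x 0.4 y [-0.3277 -0.324  -0.3199] 482 z 0.1373
coupon x 0.41 y [-0.3272 -0.3238 -0.3203] 464 z 0.1374
coupon x 0.42 y [-0.327  -0.3239 -0.3204] 473 z 0.1374
coupon x 0.43 y [-0.327  -0.3235 -0.3204] 495 z 0.1374
coupon x 0.44 y [-0.333  -0.3239 -0.3145] 979 z 0.1374
coupon x 0.45 y [-0.3275 -0.3238 -0.3198] 647 z 0.1374
coupon x 0.46 y [-0.3274 -0.3235 -0.3199] 691 z 0.1374
coupon x 0.47 y [-0.3273 -0.3235 -0.3196] 422 z 0.1372
x ext [0.40111895 0.4744031 ]
tcp 0.4371 -0.3236
```

```bash
python3 go.py .4946 -.2259 .083 12.3
```

```text
pos [ 0.4956 -0.2239  0.1242] yaw 12.33 zaxis [ 1.6e-03  9.0e-04 -1.0e+00] F [ 0.9 -0.4 -0.8] gap 0.08 v 0.011
d cm [-0.14  0.18  4.12] rot deg [-0.03 -0.1   0.03]
```

Request:
move_arm --deltas '[{"dx": -0.14, "dy": 0.18, "dz": 0.5, "ax": 0, "ay": -0.1, "az": 0}, {"dx": -0.14, "dy": 0.18, "dz": 1.5, "ax": 0, "ay": -0.1, "az": 0}, {"dx": -0.14, "dy": 0.18, "dz": 2.5, "ax": 0, "ay": -0.1, "az": 0}, {"dx": -0.14, "dy": 0.18, "dz": 3.4, "ax": 0, "ay": -0.1, "az": 0}, {"dx": -0.14, "dy": 0.18, "dz": 4, "ax": 0, "ay": -0.1, "az": 0}, {"dx": -0.14, "dy": 0.18, "dz": 4.1, "ax": 0, "ay": -0.1, "az": 0}, {"dx": -0.14, "dy": 0.18, "dz": 4.1, "ax": 0, "ay": -0.1, "az": 0}, {"dx": -0.14, "dy": 0.18, "dz": 4.1, "ax": 0, "ay": -0.1, "az": 0}]'

```text
time: 8.5
position: [0.495, -0.2261, 0.0836]
eef_rot: [-0.0, 0.994, 0.107, 0.0]
contact_force: [0.4, -0.9, -0.1]
finger_gap: 0.077
```

```bash
python3 look.py wrist8;python3 go.py .4946 -.2259 .075 12.3; python3 rel.py wrist8 .097
```

```text
8.5 [ 0.495  -0.2261  0.0836] [-1.000e-04  9.942e-01  1.074e-01  4.000e-04] [ 0.4 -0.9 -0.1] 0.07684445170766045
pos [ 0.4951 -0.2261  0.0837] yaw 12.32 zaxis [ 9.e-04  1.e-04 -1.e+00] F [ 0.   0.8 -0.8] gap 0.081 v 0.003
d cm [-0.04 -0.03  0.87] rot deg [ 0.   -0.05  0.02]
jaw n 1739 y [-0.3441 -0.3384 -0.3319] x [0.4226 0.4584] slope 0.055
jaw n 1935 y [-0.3203 -0.313  -0.3069] x [0.4223 0.4584] slope -0.051
jaw n 2637 y [-0.281  -0.2744 -0.2673] x [0.4149 0.4582] slope 0.004
jaw n 2707 y [-0.2546 -0.2482 -0.2408] x [0.4149 0.4583] slope 0.003
jaw n 2774 y [-0.2226 -0.2165 -0.2088] x [0.4148 0.4581] slope 0.005
jaw n 2843 y [-0.1932 -0.1871 -0.1792] x [0.4146 0.4581] slope 0.001
coupon x 0.4 y [-0.3301 -0.3263 -0.3223] 483 z 0.0967
coupon x 0.41 y [-0.3296 -0.326  -0.3227] 466 z 0.0967
coupon x 0.42 y [-0.3294 -0.326  -0.3228] 476 z 0.0968
coupon x 0.43 y [-0.3294 -0.3263 -0.3228] 507 z 0.0967
coupon x 0.44 y [-0.3355 -0.3263 -0.3169] 993 z 0.0968
coupon x 0.45 y [-0.3299 -0.3259 -0.3223] 667 z 0.0967
coupon x 0.46 y [-0.3298 -0.3259 -0.3223] 696 z 0.0967
coupon x 0.47 y [-0.3297 -0.3259 -0.3221] 330 z 0.0965
x ext [0.4010217  0.47331198]
tcp 0.4361 -0.3256
```

View pics/wrist8.png

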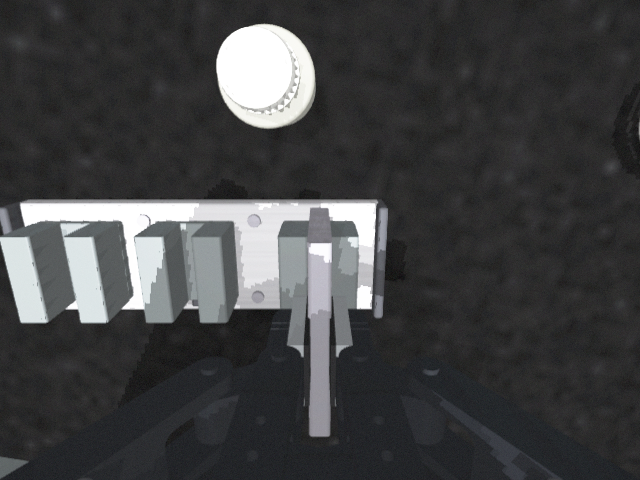

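Request:
move_arm --deltas '[{"dx": -0.05, "dy": -0.05, "dz": 0, "ax": 0, "ay": 0, "az": 0}, {"dx": -0.05, "dy": -0.05, "dz": 0.1, "ax": 0, "ay": 0, "az": 0}, {"dx": -0.05, "dy": -0.05, "dz": 0.2, "ax": 0, "ay": 0, "az": 0}, {"dx": -0.05, "dy": -0.05, "dz": 0.3, "ax": 0, "ay": 0, "az": 0}, {"dx": -0.05, "dy": -0.05, "dz": 0.4, "ax": 0, "ay": 0, "az": 0}, {"dx": -0.05, "dy": -0.05, "dz": 0.5, "ax": 0, "ay": 0, "az": 0}, {"dx": -0.05, "dy": -0.05, "dz": 0.6, "ax": 0, "ay": 0, "az": 0}, {"dx": -0.05, "dy": -0.05, "dz": 0.7, "ax": 0, "ay": 0, "az": 0}]'

```text
time: 9.35
position: [0.4945, -0.2257, 0.0766]
eef_rot: [-0.0, 0.994, 0.107, 0.0]
contact_force: [-0.4, -0.4, -1.0]
finger_gap: 0.078
```

```bash
python3 go.py .4946 -.2259 .07 12.3
```

```text
pos [ 0.4945 -0.2257  0.0766] yaw 12.32 zaxis [ 9.e-04  1.e-04 -1.e+00] F [-0.4 -0.4 -1. ] gap 0.078 v 0.022
d cm [0.   0.02 0.66] rot deg [ 0.   -0.05  0.02]
```

Request:
move_arm --deltas '[{"dx": 0, "dy": 0, "dz": 0.1, "ax": 0, "ay": 0, "az": 0}, {"dx": 0, "dy": 0, "dz": 0.2, "ax": 0, "ay": 0, "az": 0}, {"dx": 0, "dy": 0, "dz": 0.3, "ax": 0, "ay": 0, "az": 0}, {"dx": 0, "dy": 0, "dz": 0.4, "ax": 0, "ay": 0, "az": 0}, {"dx": 0, "dy": 0, "dz": 0.5, "ax": 0, "ay": 0, "az": 0}, {"dx": 0, "dy": 0, "dz": 0.6, "ax": 0, "ay": 0, "az": 0}, {"dx": 0, "dy": 0, "dz": 0.7, "ax": 0, "ay": 0, "az": 0}, {"dx": 0, "dy": 0, "dz": 0.7, "ax": 0, "ay": 0, "az": 0}]'

```text
time: 10.15
position: [0.4944, -0.2257, 0.0694]
eef_rot: [-0.0, 0.994, 0.107, 0.0]
contact_force: [-0.1, -0.1, -1.3]
finger_gap: 0.077
```

Request:
move_arm --deltas '[{"dx": 0, "dy": 0, "dz": 0.2, "ax": 0, "ay": 0, "az": 0}, {"dx": 0, "dy": 0, "dz": 0.4, "ax": 0, "ay": 0, "az": 0}, {"dx": 0, "dy": 0, "dz": 0.6, "ax": 0, "ay": 0, "az": 0}, {"dx": 0, "dy": 0, "dz": 0.8, "ax": 0, "ay": 0, "az": 0}, {"dx": 0, "dy": 0, "dz": 1, "ax": 0, "ay": 0, "az": 0}, {"dx": 0, "dy": 0, "dz": 1.15, "ax": 0, "ay": 0, "az": 0}, {"dx": 0, "dy": 0, "dz": 1.25, "ax": 0, "ay": 0, "az": 0}, {"dx": 0, "dy": 0, "dz": 1.3, "ax": 0, "ay": 0, "az": 0}]'

```text
time: 10.95
position: [0.4943, -0.2256, 0.0563]
eef_rot: [-0.0, 0.994, 0.107, 0.0]
contact_force: [0.5, 0.7, -1.6]
finger_gap: 0.077
```

```bash
python3 look.py wrist9;python3 go.py .4946 -.2259 .0545 12.3; python3 rel.py wrist9 .069
```

```text
10.95 [ 0.4943 -0.2256  0.0563] [-2.000e-04  9.942e-01  1.074e-01  2.000e-04] [ 0.5  0.7 -1.6] 0.07662829559281574
pos [ 0.4943 -0.2256  0.0563] yaw 12.33 zaxis [ 4.e-04  4.e-04 -1.e+00] F [-0.3 -0.4 -1.4] gap 0.079 v 0.003
d cm [0.02 0.03 0.18] rot deg [-0.02 -0.03  0.03]
jaw n 1713 y [-0.3441 -0.338  -0.3305] x [0.4353 0.4585] slope 0.118
jaw n 1735 y [-0.3205 -0.313  -0.3069] x [0.4352 0.4585] slope -0.121
jaw n 3522 y [-0.281  -0.2746 -0.2673] x [0.4148 0.4582] slope 0.002
jaw n 3605 y [-0.2546 -0.2483 -0.2409] x [0.4147 0.4582] slope 0.006
jaw n 3742 y [-0.2227 -0.2166 -0.2087] x [0.4147 0.4581] slope 0.007
jaw n 374 y [-0.1937 -0.1923 -0.19  ] x [0.414  0.4359] slope -0.061
coupon x 0.4 y [-0.3295 -0.3254 -0.3217] 484 z 0.0695
coupon x 0.41 y [-0.329  -0.3254 -0.3221] 461 z 0.0695
coupon x 0.42 y [-0.3289 -0.3254 -0.3223] 477 z 0.0695
coupon x 0.43 y [-0.3288 -0.3257 -0.3223] 504 z 0.0695
coupon x 0.44 y [-0.3349 -0.3255 -0.3164] 984 z 0.0694
coupon x 0.45 y [-0.3293 -0.3254 -0.3217] 659 z 0.0694
coupon x 0.46 y [-0.3292 -0.3254 -0.3218] 703 z 0.0694
coupon x 0.47 y [-0.3292 -0.3253 -0.3215] 301 z 0.069
x ext [0.40112698 0.47273777]
tcp 0.4355 -0.325
```

View pics/wrist9.png

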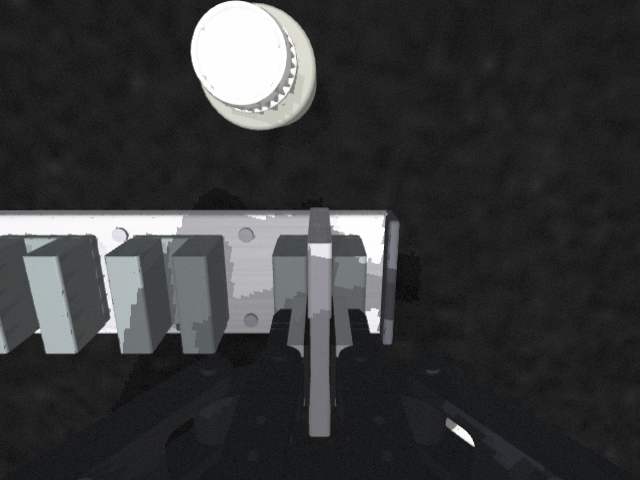

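Request:
move_arm --deltas '[{"dx": 0, "dy": 0, "dz": 0.03, "ax": 0, "ay": 0, "az": 0}, {"dx": 0, "dy": 0, "dz": 0.06, "ax": 0, "ay": 0, "az": 0}, {"dx": 0, "dy": 0, "dz": 0.09, "ax": 0, "ay": 0, "az": 0}, {"dx": 0, "dy": 0, "dz": 0.12, "ax": 0, "ay": 0, "az": 0}, {"dx": 0, "dy": 0, "dz": 0.14, "ax": 0, "ay": 0, "az": 0}, {"dx": 0, "dy": 0, "dz": 0.16, "ax": 0, "ay": 0, "az": 0}, {"dx": 0, "dy": 0, "dz": 0.16, "ax": 0, "ay": 0, "az": 0}, {"dx": 0, "dy": 0, "dz": 0.16, "ax": 0, "ay": 0, "az": 0}]'

```text
time: 11.8
position: [0.4943, -0.2256, 0.0547]
eef_rot: [-0.0, 0.994, 0.107, 0.0]
contact_force: [0.6, -0.3, -0.3]
finger_gap: 0.077
```

Request:
move_arm --deltas '[{"dx": 0, "dy": 0, "dz": 0.01, "ax": 0, "ay": 0, "az": 0}, {"dx": 0, "dy": 0, "dz": 0.02, "ax": 0, "ay": 0, "az": 0}, {"dx": 0, "dy": 0, "dz": 0.03, "ax": 0, "ay": 0, "az": 0}, {"dx": 0, "dy": 0, "dz": 0.04, "ax": 0, "ay": 0, "az": 0}, {"dx": 0, "dy": 0, "dz": 0.05, "ax": 0, "ay": 0, "az": 0}, {"dx": 0, "dy": 0, "dz": 0.06, "ax": 0, "ay": 0, "az": 0}, {"dx": 0, "dy": 0, "dz": 0.06, "ax": 0, "ay": 0, "az": 0}, {"dx": 0, "dy": 0, "dz": 0.06, "ax": 0, "ay": 0, "az": 0}]'

```text
time: 12.6
position: [0.4948, -0.2258, 0.0545]
eef_rot: [0.0, 0.994, 0.107, 0.001]
contact_force: [1.5, -0.8, 3.9]
finger_gap: 0.078
```

Request:
move_arm --deltas '[{"dx": 0, "dy": 0, "dz": 0, "ax": 0, "ay": 0, "az": 0}, {"dx": 0, "dy": 0, "dz": 0, "ax": 0, "ay": 0, "az": 0}, {"dx": 0, "dy": 0, "dz": 0, "ax": 0, "ay": 0, "az": 0}, {"dx": 0, "dy": 0, "dz": 0, "ax": 0, "ay": 0, "az": 0}, {"dx": 0, "dy": 0, "dz": 0, "ax": 0, "ay": 0, "az": 0}, {"dx": 0, "dy": 0, "dz": 0, "ax": 0, "ay": 0, "az": 0}, {"dx": 0, "dy": 0, "dz": -0.5, "ax": 0, "ay": 0, "az": 0}, {"dx": 0, "dy": 0, "dz": -1.5, "ax": 0, "ay": 0, "az": 0}]' --jaw 0

```text
time: 13.4
position: [0.4941, -0.2255, 0.0694]
eef_rot: [-0.0, 0.994, 0.107, -0.0]
contact_force: [0.6, 0.4, 0.6]
finger_gap: 1.002
```

Request:
move_arm --deltas '[{"dx": 0, "dy": 0, "dz": -1.5, "ax": 0, "ay": 0, "az": 0}, {"dx": 0, "dy": 0, "dz": -3.5, "ax": 0, "ay": 0, "az": 0}, {"dx": 0, "dy": 0, "dz": -5.5, "ax": 0, "ay": 0, "az": 0}, {"dx": 0, "dy": 0, "dz": -7.5, "ax": 0, "ay": 0, "az": 0}, {"dx": 0, "dy": 0, "dz": -9, "ax": 0, "ay": 0, "az": 0}, {"dx": 0, "dy": 0, "dz": -9, "ax": 0, "ay": 0, "az": 0}, {"dx": 0, "dy": 0, "dz": -9, "ax": 0, "ay": 0, "az": 0}, {"dx": 0, "dy": 0, "dz": -9, "ax": 0, "ay": 0, "az": 0}]'

```text
time: 14.2
position: [0.4934, -0.2254, 0.1585]
eef_rot: [-0.001, 0.994, 0.107, -0.001]
contact_force: [0.1, -0.1, -0.7]
finger_gap: 1.0
```

```bash
python3 look.py wrist10;python3 go.py .4702 .1447 .13 11.8; python3 rel.py wrist10 .068
```

```text
14.2 [ 0.4934 -0.2254  0.1585] [-8.000e-04  9.942e-01  1.074e-01 -9.000e-04] [ 0.1 -0.1 -0.7] 1.0000039405492367
pos [ 0.4933 -0.2253  0.1583] yaw 12.33 zaxis [-0.0023  0.0016 -1.    ] F [ 0.5 -0.  -0.4] gap 0.999 v 0.005
d cm [  5.65 -36.64   2.9 ] rot deg [-0.12  0.11  0.53]
jaw n 1422 y [-0.344  -0.3372 -0.3304] x [0.4148 0.4583] slope 0.004
jaw n 1420 y [-0.3207 -0.3139 -0.3069] x [0.4146 0.4582] slope 0.007
jaw n 1437 y [-0.281  -0.2743 -0.2672] x [0.4145 0.4582] slope -0.001
jaw n 1464 y [-0.2545 -0.2479 -0.2407] x [0.4145 0.4582] slope 0.002
jaw n 1491 y [-0.2225 -0.2161 -0.2086] x [0.4144 0.4581] slope 0.003
jaw n 1511 y [-0.193  -0.1867 -0.1791] x [0.4144 0.4581] slope 0.002
coupon x 0.4 y [-0.3297 -0.326  -0.3223] 192 z 0.0676
coupon x 0.41 y [-0.3296 -0.326  -0.3223] 200 z 0.0677
coupon x 0.42 y [-0.3295 -0.3259 -0.3223] 203 z 0.0677
coupon x 0.43 y [-0.3295 -0.3259 -0.3224] 204 z 0.0677
coupon x 0.44 y [-0.3294 -0.3259 -0.3218] 225 z 0.0676
coupon x 0.45 y [-0.3293 -0.3256 -0.3218] 234 z 0.0677
coupon x 0.46 y [-0.3293 -0.3258 -0.3218] 243 z 0.0678
coupon x 0.47 y [-0.3292 -0.3258 -0.3218] 94 z 0.0677
x ext [0.40091343 0.47322327]
tcp 0.4346 -0.3245
```

View pics/wrist10.png

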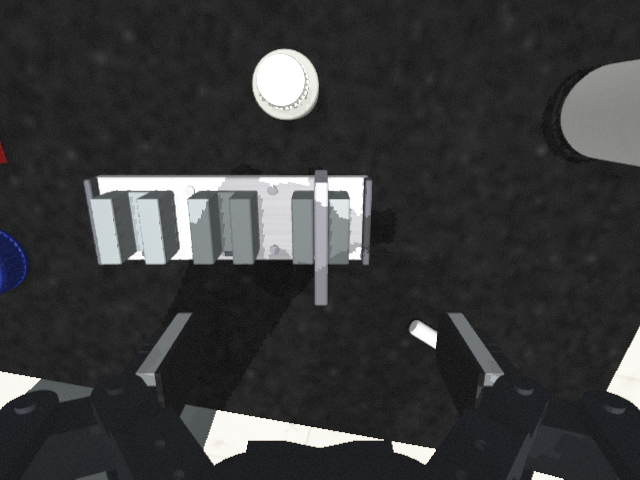

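```bash
sed -i 's/(x>.40)&(x<.49)/(x>.38)\&(x<.50)/; s/\[1,99\]))$/[0,.2,99.8,100]))/' rel.py; python3 rel.py wrist10 .068 | grep ext; python3 rel.py wrist9 .0695 | grep ext;  python3 - <<'E'
from h import *
c=load('wrist6'); w=world(c).reshape(-1,3)
m=(abs(w[:,2]-.056)<.003)&(w[:,1]<.19)&(w[:,1]>.1)&(w[:,0]<.53)&(w[:,0]>.4)
print(m.sum(),cv2.minAreaRect(w[m][:,:2].astype(np.float32)*1000))
E
```

```text
x ext [0.39700031 0.3974589  0.47333638 0.47344813]
x ext [0.3960574  0.39687727 0.47292521 0.47318568]
2997 ((470.19342041015625, 144.93690490722656), (76.82457733154297, 14.568169593811035), 11.857283592224121)
```

Request:
move_arm --deltas '[{"dx": 0.6, "dy": -3, "dz": 0, "ax": 0, "ay": 0, "az": 0}, {"dx": 1.2, "dy": -7.5, "dz": 0, "ax": 0, "ay": 0, "az": 0}, {"dx": 1.9, "dy": -12.2, "dz": 0, "ax": 0, "ay": 0, "az": 0}, {"dx": 2.6, "dy": -17, "dz": 0, "ax": 0, "ay": 0, "az": 0.5}, {"dx": 3.3, "dy": -21.7, "dz": 0, "ax": -0.1, "ay": 0.1, "az": 0.5}, {"dx": 4, "dy": -26.4, "dz": 0, "ax": -0.1, "ay": 0.1, "az": 0.5}, {"dx": 4.8, "dy": -31, "dz": 0.5, "ax": -0.1, "ay": 0.1, "az": 0.5}, {"dx": 5.4, "dy": -35, "dz": 1, "ax": -0.1, "ay": 0.1, "az": 0.5}]'

```text
time: 15.05
position: [0.4704, 0.1307, 0.1484]
eef_rot: [-0.0, 0.995, 0.104, -0.0]
contact_force: [0.7, 0.7, 0.5]
finger_gap: 1.002
```

```bash
python3 go.py .4702 .1448 .12 11.85
```

```text
pos [0.4704 0.1307 0.1484] yaw 11.92 zaxis [-7.e-04  8.e-04 -1.e+00] F [0.7 0.7 0.5] gap 1.002 v 0.945
d cm [ 0.27 -1.38  2.84] rot deg [-0.05  0.03  0.07]
```

Request:
move_arm --deltas '[{"dx": 0.3, "dy": -1.4, "dz": 0.5, "ax": 0, "ay": 0, "az": 0}, {"dx": 0.3, "dy": -1.4, "dz": 1.5, "ax": 0, "ay": 0, "az": 0}, {"dx": 0.3, "dy": -1.4, "dz": 2.8, "ax": 0, "ay": 0, "az": 0}, {"dx": 0.3, "dy": -1.4, "dz": 2.8, "ax": 0, "ay": 0, "az": 0}, {"dx": 0.3, "dy": -1.4, "dz": 2.8, "ax": 0, "ay": 0, "az": 0}, {"dx": 0.3, "dy": -1.4, "dz": 2.8, "ax": 0, "ay": 0, "az": 0}, {"dx": 0.3, "dy": -1.4, "dz": 2.8, "ax": 0, "ay": 0, "az": 0}, {"dx": 0.3, "dy": -1.4, "dz": 2.8, "ax": 0, "ay": 0, "az": 0}]'

```text
time: 15.85
position: [0.4709, 0.1448, 0.1209]
eef_rot: [-0.0, 0.995, 0.103, 0.0]
contact_force: [0.3, -0.3, -0.1]
finger_gap: 1.0
```

```bash
python3 look.py wrist11; python3 coup.py wrist11; python3 go.py .4704 .1448 .042 11.85
```

```text
15.85 [0.4709 0.1448 0.1209] [-4.000e-04  9.946e-01  1.035e-01  2.000e-04] [ 0.3 -0.3 -0.1] 1.000445748989962
3562 ((470.43463134765625, 144.7786865234375), (76.75570678710938, 14.002944946289062), 11.796974182128906)
yaw 11.776619910246488
tilt of z [ 1.e-04  9.e-04 -1.e+00] yaw 11.893592837845258
pos [0.4708 0.145  0.1208] yaw 11.89 zaxis [ 1.e-04  9.e-04 -1.e+00] F [ 0.3 -0.2 -0. ] gap 0.994 v 0.003
d cm [-0.04  0.02  7.88] rot deg [-0.05 -0.02  0.04]
```

View pics/wrist11.png

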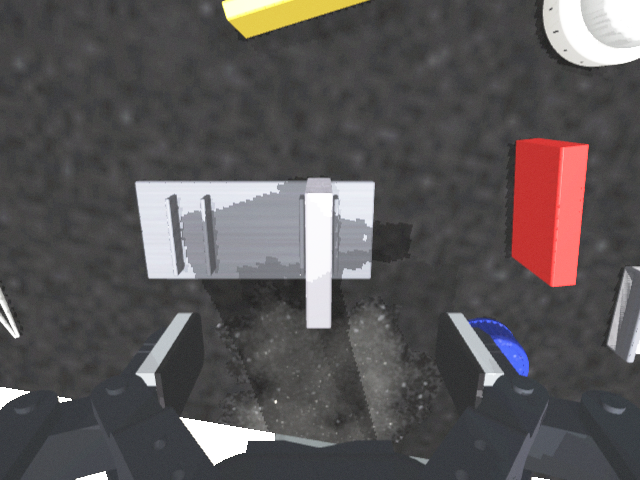

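Request:
move_arm --deltas '[{"dx": 0, "dy": 0, "dz": 1.5, "ax": 0, "ay": 0, "az": 0}, {"dx": 0, "dy": 0, "dz": 3.5, "ax": 0, "ay": 0, "az": 0}, {"dx": 0, "dy": 0, "dz": 5.5, "ax": 0, "ay": 0, "az": 0}, {"dx": 0, "dy": 0, "dz": 7, "ax": 0, "ay": 0, "az": 0}, {"dx": 0, "dy": 0, "dz": 7.8, "ax": 0, "ay": 0, "az": 0}, {"dx": 0, "dy": 0, "dz": 7.9, "ax": 0, "ay": 0, "az": 0}, {"dx": 0, "dy": 0, "dz": 7.9, "ax": 0, "ay": 0, "az": 0}, {"dx": 0, "dy": 0, "dz": 7.9, "ax": 0, "ay": 0, "az": 0}]'

```text
time: 16.7
position: [0.4716, 0.1454, 0.0427]
eef_rot: [-0.001, 0.995, 0.104, 0.001]
contact_force: [-0.1, -0.7, 0.5]
finger_gap: 1.002
```

Request:
move_arm --deltas '[{"dx": 0, "dy": 0, "dz": 0, "ax": 0, "ay": 0, "az": 0}, {"dx": 0, "dy": 0, "dz": 0, "ax": 0, "ay": 0, "az": 0}, {"dx": 0, "dy": 0, "dz": 0, "ax": 0, "ay": 0, "az": 0}, {"dx": 0, "dy": 0, "dz": 0, "ax": 0, "ay": 0, "az": 0}, {"dx": 0, "dy": 0, "dz": 0, "ax": 0, "ay": 0, "az": 0}, {"dx": 0, "dy": 0, "dz": 0, "ax": 0, "ay": 0, "az": 0}, {"dx": 0, "dy": 0, "dz": 0, "ax": 0, "ay": 0, "az": 0}, {"dx": 0, "dy": 0, "dz": 0, "ax": 0, "ay": 0, "az": 0}]' --jaw 255

```text
time: 17.5
position: [0.4718, 0.1455, 0.0429]
eef_rot: [-0.001, 0.995, 0.104, 0.001]
contact_force: [0.4, 0.2, 2.1]
finger_gap: 0.147
```

Request:
move_arm --deltas '[{"dx": 0, "dy": 0, "dz": 0, "ax": 0, "ay": 0, "az": 0}, {"dx": 0, "dy": 0, "dz": -1, "ax": 0, "ay": 0, "az": 0}, {"dx": 0, "dy": 0, "dz": -2.5, "ax": 0, "ay": 0, "az": 0}, {"dx": 0, "dy": 0, "dz": -4.5, "ax": 0, "ay": 0, "az": 0}, {"dx": 0, "dy": 0, "dz": -6.5, "ax": 0, "ay": 0, "az": 0}, {"dx": 0, "dy": 0, "dz": -8.5, "ax": 0, "ay": 0, "az": 0}, {"dx": 0, "dy": 0, "dz": -10, "ax": 0, "ay": 0, "az": 0}, {"dx": 0, "dy": 0, "dz": -10, "ax": 0, "ay": 0, "az": 0}]'

```text
time: 18.3
position: [0.473, 0.146, 0.1452]
eef_rot: [-0.001, 0.995, 0.104, 0.004]
contact_force: [0.6, 0.0, -1.8]
finger_gap: 0.145
```

```bash
python3 go.py .4685 -.104 .125 12.3
```

```text
pos [0.473  0.146  0.1452] yaw 11.89 zaxis [ 0.007   0.0028 -1.    ] F [ 0.6  0.  -1.8] gap 0.145 v 0.045
d cm [-5.61 24.37  1.95] rot deg [-0.07 -0.43 -0.4 ]
```

Request:
move_arm --deltas '[{"dx": -0.7, "dy": 3, "dz": 0, "ax": 0, "ay": 0, "az": 0}, {"dx": -1.6, "dy": 7, "dz": 0, "ax": 0, "ay": -0.2, "az": -0.2}, {"dx": -2.5, "dy": 11, "dz": 0, "ax": 0, "ay": -0.4, "az": -0.4}, {"dx": -3.5, "dy": 15, "dz": 0, "ax": -0.1, "ay": -0.4, "az": -0.4}, {"dx": -4.4, "dy": 19, "dz": 0.5, "ax": -0.1, "ay": -0.4, "az": -0.4}, {"dx": -5.2, "dy": 22.5, "dz": 1, "ax": -0.1, "ay": -0.4, "az": -0.4}, {"dx": -5.6, "dy": 24.4, "dz": 1.9, "ax": -0.1, "ay": -0.4, "az": -0.4}, {"dx": -5.6, "dy": 24.4, "dz": 1.9, "ax": -0.1, "ay": -0.4, "az": -0.4}]'

```text
time: 19.1
position: [0.4661, -0.1086, 0.1232]
eef_rot: [0.001, 0.995, 0.103, -0.002]
contact_force: [0.1, 0.4, -1.6]
finger_gap: 0.151
```

```bash
python3 go.py .4685 -.104 .0835 12.3
```

```text
pos [ 0.4661 -0.1086  0.1232] yaw 11.87 zaxis [-0.0047 -0.0015 -1.    ] F [ 0.1  0.4 -1.6] gap 0.151 v 0.071
d cm [ 0.35 -0.41  3.97] rot deg [ 0.03  0.28 -0.43]
```

Request:
move_arm --deltas '[{"dx": 0.3, "dy": -0.4, "dz": 0.5, "ax": 0, "ay": 0.2, "az": -0.4}, {"dx": 0.3, "dy": -0.4, "dz": 1.3, "ax": 0, "ay": 0.2, "az": -0.4}, {"dx": 0.3, "dy": -0.4, "dz": 2.2, "ax": 0, "ay": 0.2, "az": -0.4}, {"dx": 0.3, "dy": -0.4, "dz": 2.8, "ax": 0, "ay": 0.2, "az": -0.4}, {"dx": 0.3, "dy": -0.4, "dz": 3, "ax": 0, "ay": 0.2, "az": -0.4}, {"dx": 0.3, "dy": -0.4, "dz": 3, "ax": 0, "ay": 0.2, "az": -0.4}, {"dx": 0.3, "dy": -0.4, "dz": 3, "ax": 0, "ay": 0.2, "az": -0.4}, {"dx": 0.3, "dy": -0.4, "dz": 3, "ax": 0, "ay": 0.2, "az": -0.4}]'

```text
time: 19.9
position: [0.4685, -0.1042, 0.0936]
eef_rot: [0.0, 0.994, 0.107, -0.0]
contact_force: [-0.9, -0.4, -0.9]
finger_gap: 0.146
```

```bash
python3 look.py wrist12; python3 go.py .4685 -.104 .0835 12.3; python3 rel.py wrist12 .106
```

```text
19.9 [ 0.4685 -0.1042  0.0936] [ 5.000e-04  9.943e-01  1.068e-01 -1.000e-04] [-0.9 -0.4 -0.9] 0.14626978446054265
pos [ 0.4684 -0.1042  0.0935] yaw 12.26 zaxis [-4.e-04 -1.e-03 -1.e+00] F [ 0.3 -0.1 -1.9] gap 0.15 v 0.003
d cm [ 0.01 -0.02  1.  ] rot deg [ 0.05  0.03 -0.04]
jaw n 3354 y [-0.3224 -0.3149 -0.3063] x [0.4123 0.46  ] slope 0.002
jaw n 2458 y [-0.2804 -0.2731 -0.2666] x [0.4147 0.4582] slope 0.0
jaw n 2412 y [-0.254  -0.2468 -0.2402] x [0.4144 0.4582] slope -0.002
jaw n 1415 y [-0.2219 -0.2171 -0.2119] x [0.4186 0.4581] slope 0.037
jaw n 1782 y [-0.1909 -0.1844 -0.1787] x [0.4178 0.458 ] slope -0.045
coupon x 0.4 y [-0.2082 -0.2016 -0.1946] 843 z 0.1064
coupon x 0.41 y [-0.2081 -0.2016 -0.1947] 880 z 0.1064
coupon x 0.42 y [-0.2076 -0.2012 -0.1952] 868 z 0.1065
coupon x 0.43 y [-0.2077 -0.2016 -0.1951] 962 z 0.1064
coupon x 0.44 y [-0.2108 -0.2015 -0.1923] 1273 z 0.1063
coupon x 0.45 y [-0.2081 -0.2012 -0.1946] 1146 z 0.1063
coupon x 0.46 y [-0.208  -0.2015 -0.1947] 1221 z 0.1063
coupon x 0.47 y [-0.2081 -0.2014 -0.1947] 522 z 0.106
x ext [0.39559051 0.39652504 0.47295153 0.47311725]
tcp 0.4358 -0.2009
```

View pics/wrist12.png

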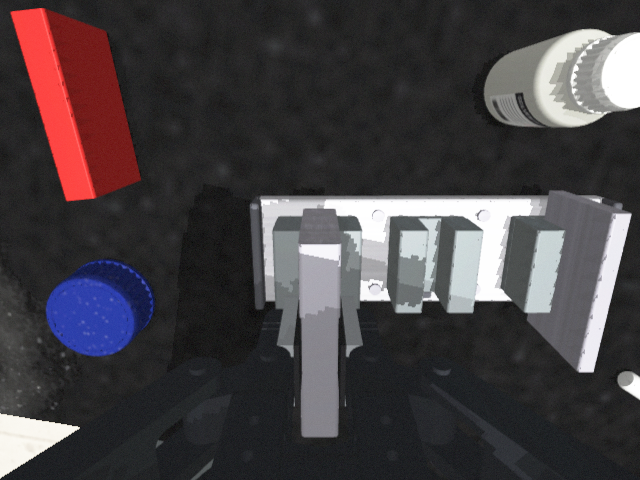

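Request:
move_arm --deltas '[{"dx": 0.15, "dy": -0.1, "dz": 0.3, "ax": 0, "ay": 0, "az": 0}, {"dx": 0.15, "dy": -0.1, "dz": 0.7, "ax": 0, "ay": 0, "az": 0}, {"dx": 0.15, "dy": -0.1, "dz": 1, "ax": 0, "ay": 0, "az": 0}, {"dx": 0.15, "dy": -0.1, "dz": 1.2, "ax": 0, "ay": 0, "az": 0}, {"dx": 0.15, "dy": -0.1, "dz": 1.3, "ax": 0, "ay": 0, "az": 0}, {"dx": 0.15, "dy": -0.1, "dz": 1.4, "ax": 0, "ay": 0, "az": 0}, {"dx": 0.15, "dy": -0.1, "dz": 1.5, "ax": 0, "ay": 0, "az": 0}, {"dx": 0.15, "dy": -0.1, "dz": 1.6, "ax": 0, "ay": 0, "az": 0}]'

```text
time: 20.75
position: [0.4698, -0.103, 0.0776]
eef_rot: [0.001, 0.994, 0.107, -0.0]
contact_force: [-0.1, 0.5, -1.2]
finger_gap: 0.148
```

```bash
python3 look.py wrist13; python3 rel.py wrist13 .091;  python3 go.py .4685 -.104 .07 12.3
```

```text
20.75 [ 0.4698 -0.103   0.0776] [ 5.000e-04  9.943e-01  1.068e-01 -1.000e-04] [-0.1  0.5 -1.2] 0.14761473994001656
jaw n 3974 y [-0.3225 -0.315  -0.3062] x [0.4121 0.4603] slope 0.001
jaw n 2842 y [-0.2805 -0.273  -0.2666] x [0.4147 0.4581] slope -0.001
jaw n 2760 y [-0.2539 -0.2467 -0.2402] x [0.4147 0.4581] slope -0.001
jaw n 1511 y [-0.2219 -0.2165 -0.2104] x [0.4271 0.4582] slope 0.06
jaw n 1585 y [-0.1907 -0.1842 -0.1787] x [0.4273 0.4581] slope -0.056
coupon x 0.4 y [-0.2073 -0.2007 -0.1937] 828 z 0.0904
coupon x 0.41 y [-0.2072 -0.2003 -0.1938] 853 z 0.0904
coupon x 0.42 y [-0.2067 -0.2005 -0.1942] 896 z 0.0905
coupon x 0.43 y [-0.2068 -0.2003 -0.1942] 951 z 0.0905
coupon x 0.44 y [-0.2098 -0.2006 -0.1915] 1246 z 0.0904
coupon x 0.45 y [-0.2072 -0.2006 -0.1937] 1144 z 0.0903
coupon x 0.46 y [-0.2071 -0.2003 -0.1938] 1198 z 0.0903
coupon x 0.47 y [-0.2072 -0.2003 -0.1938] 687 z 0.0902
x ext [0.39744054 0.39808674 0.47443624 0.47480108]
tcp 0.4373 -0.1999
pos [ 0.4696 -0.1029  0.0774] yaw 12.26 zaxis [-5.e-04 -1.e-03 -1.e+00] F [ 0.9 -0.2 -1.3] gap 0.15 v 0.005
d cm [-0.13  0.08  0.74] rot deg [ 0.05  0.04 -0.04]
```

Request:
move_arm --deltas '[{"dx": 0, "dy": 0, "dz": 0.1, "ax": 0, "ay": 0, "az": 0}, {"dx": 0, "dy": 0, "dz": 0.2, "ax": 0, "ay": 0, "az": 0}, {"dx": 0, "dy": 0, "dz": 0.3, "ax": 0, "ay": 0, "az": 0}, {"dx": 0, "dy": 0, "dz": 0.4, "ax": 0, "ay": 0, "az": 0}, {"dx": 0, "dy": 0, "dz": 0.5, "ax": 0, "ay": 0, "az": 0}, {"dx": 0, "dy": 0, "dz": 0.6, "ax": 0, "ay": 0, "az": 0}, {"dx": 0, "dy": 0, "dz": 0.7, "ax": 0, "ay": 0, "az": 0}, {"dx": 0, "dy": 0, "dz": 0.7, "ax": 0, "ay": 0, "az": 0}]'

```text
time: 21.6
position: [0.4695, -0.1029, 0.0702]
eef_rot: [0.0, 0.994, 0.107, -0.0]
contact_force: [0.1, 0.1, -1.4]
finger_gap: 0.148
```

Request:
move_arm --deltas '[{"dx": 0, "dy": 0, "dz": 0.2, "ax": 0, "ay": 0, "az": 0}, {"dx": 0, "dy": 0, "dz": 0.4, "ax": 0, "ay": 0, "az": 0}, {"dx": 0, "dy": 0, "dz": 0.6, "ax": 0, "ay": 0, "az": 0}, {"dx": 0, "dy": 0, "dz": 0.8, "ax": 0, "ay": 0, "az": 0}, {"dx": 0, "dy": 0, "dz": 1, "ax": 0, "ay": 0, "az": 0}, {"dx": 0, "dy": 0, "dz": 1.2, "ax": 0, "ay": 0, "az": 0}, {"dx": 0, "dy": 0, "dz": 1.35, "ax": 0, "ay": 0, "az": 0}, {"dx": 0, "dy": 0, "dz": 1.4, "ax": 0, "ay": 0, "az": 0}]'

```text
time: 22.4
position: [0.4693, -0.1029, 0.056]
eef_rot: [0.0, 0.994, 0.107, -0.001]
contact_force: [0.7, -0.5, -2.0]
finger_gap: 0.147
```

Request:
move_arm --deltas '[{"dx": 0, "dy": 0, "dz": 0.03, "ax": 0, "ay": 0, "az": 0}, {"dx": 0, "dy": 0, "dz": 0.06, "ax": 0, "ay": 0, "az": 0}, {"dx": 0, "dy": 0, "dz": 0.09, "ax": 0, "ay": 0, "az": 0}, {"dx": 0, "dy": 0, "dz": 0.11, "ax": 0, "ay": 0, "az": 0}, {"dx": 0, "dy": 0, "dz": 0.13, "ax": 0, "ay": 0, "az": 0}, {"dx": 0, "dy": 0, "dz": 0.15, "ax": 0, "ay": 0, "az": 0}, {"dx": 0, "dy": 0, "dz": 0.15, "ax": 0, "ay": 0, "az": 0}, {"dx": 0, "dy": 0, "dz": 0.15, "ax": 0, "ay": 0, "az": 0}]'

```text
time: 23.2
position: [0.4695, -0.103, 0.0549]
eef_rot: [0.0, 0.994, 0.107, -0.001]
contact_force: [-1.2, -0.1, 4.0]
finger_gap: 0.146
```

On the floor (force turned upward, +4 N). Release and lift.

Request:
move_arm --deltas '[{"dx": 0, "dy": 0, "dz": 0, "ax": 0, "ay": 0, "az": 0}, {"dx": 0, "dy": 0, "dz": 0, "ax": 0, "ay": 0, "az": 0}, {"dx": 0, "dy": 0, "dz": 0, "ax": 0, "ay": 0, "az": 0}, {"dx": 0, "dy": 0, "dz": 0, "ax": 0, "ay": 0, "az": 0}, {"dx": 0, "dy": 0, "dz": 0, "ax": 0, "ay": 0, "az": 0}, {"dx": 0, "dy": 0, "dz": 0, "ax": 0, "ay": 0, "az": 0}, {"dx": 0, "dy": 0, "dz": -0.5, "ax": 0, "ay": 0, "az": 0}, {"dx": 0, "dy": 0, "dz": -1.5, "ax": 0, "ay": 0, "az": 0}]' --jaw 0

```text
time: 24.0
position: [0.4688, -0.1028, 0.0698]
eef_rot: [0.0, 0.994, 0.107, -0.001]
contact_force: [0.1, 0.4, 0.5]
finger_gap: 1.0
```

Request:
move_arm --deltas '[{"dx": 0, "dy": 0, "dz": -1.5, "ax": 0, "ay": 0, "az": 0}, {"dx": 0, "dy": 0, "dz": -3.5, "ax": 0, "ay": 0, "az": 0}, {"dx": 0, "dy": 0, "dz": -5.5, "ax": 0, "ay": 0, "az": 0}, {"dx": 0, "dy": 0, "dz": -7.5, "ax": 0, "ay": 0, "az": 0}, {"dx": 0, "dy": 0, "dz": -9, "ax": 0, "ay": 0, "az": 0}, {"dx": 0, "dy": 0, "dz": -9, "ax": 0, "ay": 0, "az": 0}, {"dx": 0, "dy": 0, "dz": -9, "ax": 0, "ay": 0, "az": 0}, {"dx": 0, "dy": 0, "dz": -9, "ax": 0, "ay": 0, "az": 0}]'

```text
time: 24.8
position: [0.4683, -0.1027, 0.1591]
eef_rot: [-0.0, 0.994, 0.107, -0.002]
contact_force: [0.9, 1.1, -1.2]
finger_gap: 1.0
```

```bash
python3 look.py wrist14; sed -i 's/(u>290)&(u<350)&//' rel.py
python3 - <<'E'
from h import *
c=load('wrist14'); w=world(c).reshape(-1,3)
a=np.radians(12.25);X=np.array([np.cos(a),np.sin(a)]);Y=np.array([-np.sin(a),np.cos(a)])
q=w[:,:2]@Y;x=w[:,:2]@X;z=w[:,2]
k0=(z>.0385)&(z<.0455)&(x>.412)&(x<.461)
for lo,hi in((-.37,-.29),(-.24,-.15)):
    m=(abs(z-.0677)<.003)&(q>lo)&(q<hi)&(x>.38)&(x<.5)
    print('coupon',m.sum(),'z',np.percentile(z[m],[5,50,95]).round(4),'x',((x[m].min()+x[m].max())/2).round(4),np.ptp(x[m]).round(4),'y',np.percentile(q[m],[1,50,99]).round(4))
    k=k0&(q>lo)&(q<hi); print('jaws x',np.percentile(x[k],[1,99]).round(4),'y',np.percentile(q[k],[.5,99.5]).round(4))
t=cam('top');save(t,'top9');s=cam('scene');save(s,'scene9')
E
```

```text
24.8 [ 0.4683 -0.1027  0.1591] [-1.000e-04  9.943e-01  1.068e-01 -2.200e-03] [ 0.9  1.1 -1.2] 0.9997139812922364
coupon 1869 z [0.0656 0.0676 0.0688] x 0.4348 0.0764 y [-0.3299 -0.325  -0.3216]
jaws x [0.4141 0.4589] y [-0.3228 -0.3067]
coupon 2891 z [0.0666 0.0677 0.0688] x 0.4355 0.0768 y [-0.2076 -0.2006 -0.1939]
jaws x [0.4144 0.4579] y [-0.2224 -0.1792]
```

View pics/wrist14.png

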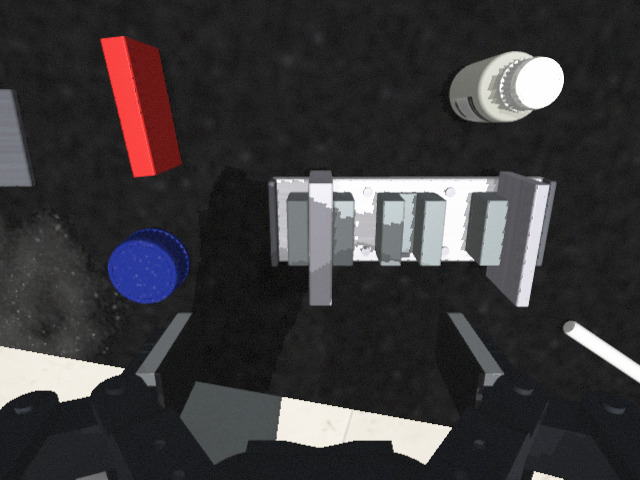

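View pics/scene9.png

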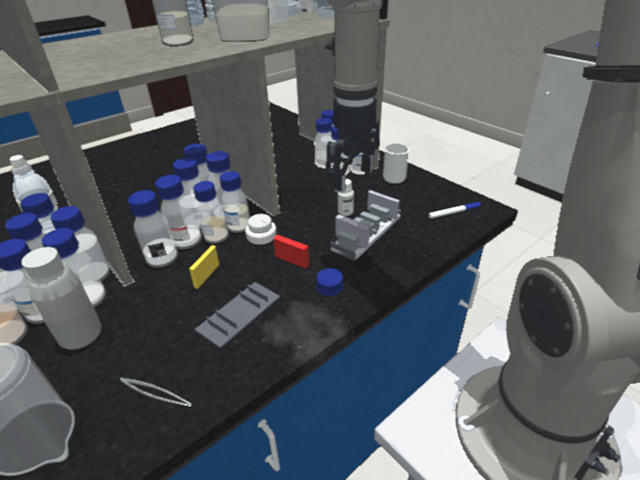

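```bash
python3 -c "
from plant import *
print(sign_off()); print(observe()['time'])"
```

```text
the job is handed in; nothing more can be done
None
the job is handed in; nothing more can be done
```

Both coupons are in the rack and let go: the thin one in the narrow slot, the thick one in the wide slot. I handed the job in just after 25 s, against the 58 s limit.

- **Slots and insertion:** I measured each cassette's real position with the wrist camera and lowered each coupon in small steps. Neither pushed against the jaws on the way in. The force turned upward by only about 4 N when each reached the slot floor.
- **Seating:** after release both tops read about 67.7 mm above the bench, where a fully seated coupon should read 68 mm. The camera also read the jaw tops 0.2 mm low.
- **Centring along the slot:** neither coupon is perfectly centred. The thin one read 1.0 mm off on the check just after release and about 1.6 mm off on the final one, where the other coupon partly hid its cassette. The thick one is about 0.7 mm off.
- **Other things on the bench:** the last scene picture showed the gripper clear and the red and yellow look-alikes, cap, timer, vial and cup standing where they started. I took a final top picture too but did not look at it.

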